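# Set up the folding hand screen over its catch dish and hold it

## Task

The small folding hand screen lies bottom up on the table with its legs folded flat. Swing its legs out by the foot bar, past the middle, until the springs snap them against their open stop; then take it by the wooden sleeve, turn it right side up and stand it on its foot bar so that the mesh hangs centred over the white dish. On one pair of legs it tips over by itself, so finish while still holding it level and still by the sleeve; do not shove the dish away or disturb the other things on the table.

Things in the scene. Friction and masses are not known exactly. Their poses are not given: they have to be found in the camera images.
- screen: Folding hand screen (sieve): light wooden frame 154 mm long (own x), 140 mm wide (own y), 36 mm deep (own z), 12 mm walls, steel mesh inside, about 0.75 kg in all. Origin: centre of the rim face it lies on at the start. Own z points up at the start (bottom up) and straight down once it stands right side up and level. Own +x points from the sleeve end to the leg end; frame from x = -77 to +77 mm.
- grip (a point): Centre of the wooden sleeve, the handle: round, 24 mm thick, 84 mm long along the screen's own y, at own x = -122, z = 20 mm, 33 mm clear of the frame end. It turns freely on its rod like a bucket grip, so the screen swings about it while the fingers keep their direction; hung up with open legs, the frame leans 8 degrees, feet swung in. With the screen standing level it is 147 mm up.
- legs (a joint): Angle of the leg frame (rad): 0 folded flat against the screen's bottom (foot bar towards the sleeve), 1.95 at the open stop, foot bar then leaning out 22 degrees beyond the perpendicular past the leg end. Two tension springs pull it shut below about 0.85 and open above; it takes about 4 N at the foot bar to swing it, and about the same push shuts it again.
- foot_bar (a point): Middle of the foot bar that joins the two legs: round steel, 13 mm thick, 150 mm long along the screen's own y, 112 mm from the leg pivot. Folded at own x = -54, z = 54 mm, 26 mm clear above the mesh; open at own x = +99, z = 158 mm. 17 mm thick rubber feet on its ends: they slide on the table when barely touching and grip it under a few newtons of load.
- leg_pivot (a point): Point on the leg pivot axis midway between the legs, at own x = +58, z = 54 mm of the screen; the axis runs along the screen's own y.
- mesh_centre (a point): Centre of the mesh (130 x 116 mm), at own x = 0, z = 20 mm of the screen; about 147 mm above the table when the screen stands level.
- dish_centre (a point): Centre of the inner floor of the white rectangular dish (132 mm along own x, 182 mm along own y, 24 mm high), loose on the table; 132 mm is its side along own x. The screen fits over it with the foot bar parallel to the dish's long side.
- can_dark_mid (a point): Bystander: black film canister with a grey lid, 34 mm across, 51 mm high; its centre.
- can_white_mid (a point): Bystander: white film canister with a grey lid, 34 mm across, 51 mm high; its centre.
- brush: Bystander: flat wooden brush lying on the table, 46 x 203 x 17 mm.
- jar_mid (a point): Bystander: clear plastic jar with a red lid at the table's right side, 65 mm across, 99 mm high; its centre.
- stone: Bystander: dark stone, 66 x 90 x 36 mm.
- lens: Bystander: black hand lens lying flat, 62 x 146 x 12 mm.
Not all that is in view belongs to the job. Of the things that look like the part that bears dish_centre, the larger one is meant.

How it is judged:
On the way, in this order (a step that is already met when the one before it is completed fails the run):
1. the legs have snapped over to their open stop (value of joint legs above 1.8 rad), for 0.2 s.
2. the screen stands right side up on its open legs (angle between screen's own z axis and vertical above 2.7 rad and value of joint legs above 1.7 rad and height (world z) of foot_bar below 0.02 m), for 0.2 s.
At the end, for the whole second after the job is handed in: Legs at their open stop (above 1.7), foot bar on the table, screen right side up, level within 11 degrees and still, mesh centre within 35 mm horizontally of the dish centre, dish moved under 40 mm, fingers still gripping the sleeve with over 3 N (value of joint legs above 1.7 rad and angle between screen's own z axis and vertical above 2.94 rad and height (world z) of foot_bar below 0.015 m and height (world z) of grip above 0.11 m and horizontal distance between mesh_centre and dish_centre below 0.035 m and contact force between the fingers and sleeve above 3 N and linear speed of screen below 0.03 m/s and distance of dish_centre from where it was at the start of the episode below 0.04 m); the arm keeps its last pose, push and grip.
It fails at once if a bystander was disturbed (moved more than 30 mm) (distance of any of can_dark_mid, can_white_mid, brush, jar_mid, stone, lens from where it was at the start of the episode above 0.03 m).
It fails at once if the dish was shoved away (more than 60 mm) (distance of dish_centre from where it was at the start of the episode above 0.06 m).
It also fails if it takes over 72 s, if anything falls off the work surface, if the arm or the gripper's body presses on something with over 40 N, if the wrist force passes 120 N, or if a joint passes its speed limit or range.

## Robot

A 6-joint arm with a two-finger parallel gripper is mounted at the origin on the work surface; the furniture and walls round the work are solid. World frame = base frame: x ahead of the robot, y to its left, z up, the work surface at z = 0. Lengths are in m, angles in rad, forces in N, time in s.
With the tool pointing down it reaches from about 0.25 to 0.725 m from the base axis. Payload 4 kg.
Tool frame: the origin (TCP) lies on the centre line of the jaws, within the pads' length; the fingertips stand 11 mm ahead of it and the grasp point (between the pads) lies 8 mm behind it; z points along the fingers, x is the direction in which the jaws open and shut, and the axes are right-handed (so a half turn about z gives the same grasp; the last joint's range is limited). The gripper opens to 85 mm and grips with 20 to 120 N. Pads are 22 mm wide; open, the fingers measure 114 mm over their backs; the gripper's body (76 mm by 85 mm) begins 54 mm behind the grasp point. The pads swing forward as they close: fully open they stand 13 mm farther back than shut.
Start: joints at [1.208, 0.241, 0.005, 1.335, 0, 1.571], TCP at [0.177, 0.467, 0.242] pointing down, gripper open.
Joint ranges: [-2.72, 2.72], [-1.05, 1.87], [-1.09, 1.28], [-1.99, 2.15], [-1.42, 1.44], [-3.14, 3.14]. Speed limits (rad/s): [2.79, 2.79, 3.14, 3.14, 3.14, 3.14].

## Interface

Orientations are given as a unit quaternion [x, y, z, w].
In Python, from workcell import bot, viewer, order gives the robot as it stands. The module is installed in compiled form; this text tells all that it offers.
- The arm moves only by the tool send_rows, never from a script. Its argument "increments" is a list that holds one entry, the list of rows, each a list of 4 numbers: the shift along the tool's x, y, z in m, then the turn about the tool's z in degrees. A call has exactly 8 rows; each row shifts and turns the pose as measured when the row begins, along the tool's axes as they then stand; what a row does not reach is not made up. A row lasts 1/10 s, in which the tool goes at most 50 mm and 8.59 degrees, less where a joint would pass 70% of its speed; a pose out of reach is approached as far as the arm can. A call is refused whole if a number of a shift passes 0.05 or a number of a turn 8.59, either way. A call with a gripper value outside its range is refused whole. "hand" is the closure, from -1 (fully open) to 1 (shut), so that 0 is half open, set as the call begins (left out, the last holds). The fingers move at their own pace and stop on an object; the grip force is fixed at half the most. Time passes only in rows, so rows that do not move let the fingers close, or fill a call up. It gives the time, the measured TCP pose, the force and the opening at its end, in the units of the state.
- bot.get_obs(): the state, without advancing time (a new reading comes with each control period).
- viewer.camera(name): name is "side" or "top" or "wrist"; returns a dict with "image" (384x512x3 uint8, red, green, blue), "range_z" (384x512 float32, m along the optical axis (not along the pixel's ray), 0 where there is no reading), "camera_matrix" (3x3 intrinsics, pixels), "dist" ([k1, k2, p1, p2, k3] as OpenCV has them; the pictures are not rectified), "eye" and "rotation" of the camera in the world. Camera axes: x right, y down, z forward; pixel columns grow to the right and rows downward; lengths in m; the calibration is good to about 2 mm. A picture is of the moment at which its call begins.
- order.job_done(): hands the job in, once; it reports no verdict.
The state is a dict: "clock": time; "joint_pos": joint angles; "joint_vel": joint speeds; "tau": joint torques, N m; "eef_pos": TCP position; "tool_rot": TCP orientation; "ft_force": force on the tool from outside, world axes, zero at the start; "ft_torque": the same for the moment, N m; "grip_width": finger opening in m.
Only numpy, scipy, OpenCV 4.12 (cv2) and the standard library are available. Lean on these libraries where they do the work, as an engineer would, in place of code of your own. Each camera call takes 0.05 s, during which the arm holds its last target.

## Working session

There is one attempt and no reset: what is moved stays moved. The work goes in short steps, Python scripts to look and compute and a tool call to move; the robot and the scene stay as the last step left them, time stands still between calls to the robot, and variables do not carry over. Pictures are saved under pics/ and viewed, and the job is handed in when it is done.

Besides the shell and the picture viewer there is one more tool, called after ">>>" as a command line: name --argument value ..., lists and objects as JSON in quotes. send_rows: Moves the arm, as the interface text tells. Its arguments: {"type":"object","properties":{"increments":{"type":"array","items":{"type":"array","items":{"type":"array","items":{"type":"number"}}}},"hand":{"type":"number"}},"required":["increments"]}

```bash
mkdir -p pics; ls; cat > h.py <<'E'
import numpy as np, cv2
from workcell import bot, viewer, order
def cam(n):
    c=viewer.camera(n); return c
def save(c,f): cv2.imwrite('pics/'+f,cv2.cvtColor(c['image'],cv2.COLOR_RGB2BGR))
def rays(c,uv):
    uv=np.array(uv,float).reshape(-1,1,2)
    p=cv2.undistortPoints(uv,np.array(c['camera_matrix'],float),np.array(c['dist'],float)).reshape(-1,2)
    d=np.c_[p,np.ones(len(p))]
    return d@np.array(c['rotation']).T
def onplane(c,uv,z):
    d=rays(c,uv); e=np.array(c['eye']); return e+d*((z-e[2])/d[:,2])[:,None]
def bydepth(c,uv):
    d=rays(c,uv); e=np.array(c['eye'])
    return np.array([e+dd*c['range_z'][int(v),int(u)] for dd,(u,v) in zip(d,uv)])
def cloud(c):
    h,w=c['range_z'].shape; u,v=np.meshgrid(np.arange(w),np.arange(h))
    d=rays(c,np.c_[u.ravel(),v.ravel()]); P=np.array(c['eye'])+d*c['range_z'].reshape(-1,1)
    P[c['range_z'].ravel()==0]=np.nan
    return P.reshape(h,w,3)
E
python3 - <<'E'
from h import *
for n in ['side','top','wrist']:
    c=cam(n); save(c,n+'0.png'); print(n,np.round(c['eye'],3),np.round(c['rotation'],3).tolist(),np.array(c['dist']))
o=bot.get_obs(); print(o)
E
```

```text
pics
side [-0.109  1.313  0.941] [-0.217, 0.851, -0.465, 0.11] [0.02917393 0.         0.         0.         0.        ]
top [0.234 0.103 1.746] [0.713, -0.696, 0.054, -0.063] [-0.02799086  0.          0.          0.          0.        ]
wrist [0.116 0.49  0.373] [0.816, 0.563, 0.074, 0.109] [-0.0253646  0.         0.         0.         0.       ]
{'clock': 0.15, 'joint_pos': array([ 1.20803002e+00,  2.41251474e-01,  4.05027807e-03,  1.33519235e+00,
       -1.52542136e-05,  1.57080356e+00]), 'joint_vel': array([-0.00116442, -0.00198783,  0.00259823, -0.00021883,  0.00087173,
        0.00152043]), 'tau': array([ 1.39397966e-04, -3.72635543e+01,  2.52639037e+01,  1.23631046e-02,
        1.83060564e-05, -2.49902328e-06]), 'eef_pos': array([0.17727521, 0.46703653, 0.24161801]), 'tool_rot': array([ 8.23063712e-01,  5.67948490e-01, -6.52970564e-04,  4.59850814e-04]), 'ft_force': array([-0.4981891 ,  0.21600368,  0.05109184]), 'ft_torque': array([ 0.08626117, -0.01356585,  0.00892312]), 'grip_width': 0.08528398929975753}
```

```bash
sed -i "s/c=viewer.camera(n); return c/c=viewer.camera(n); c['rotation']=R.from_quat(c['rotation']).as_matrix(); return c/; 1a from scipy.spatial.transform import Rotation as R" h.py; python3 - <<'E'
from h import *
c=cam('top');print(c['rotation'].round(3)); P=cloud(c); print(P[200,256],P[300,100]);
print(c['camera_matrix'])
E
```

```text
[[ 0.025 -0.986  0.164]
 [-1.    -0.022  0.015]
 [-0.011 -0.164 -0.986]]
[0.47600531 0.11215497 0.00253664] [0.14477893 0.45993355 0.66634471]
[[463.44007787   0.         251.86078431]
 [  0.         463.44007787 187.59288034]
 [  0.           0.           1.        ]]
```

View pics/top0.png

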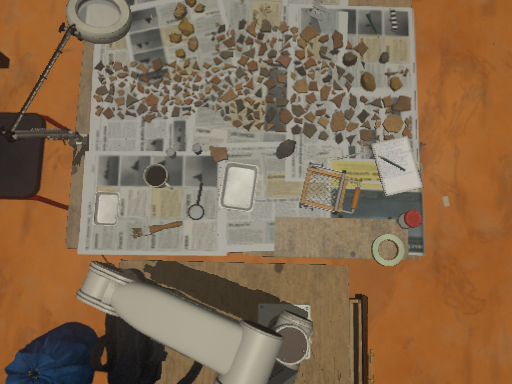

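View pics/side0.png

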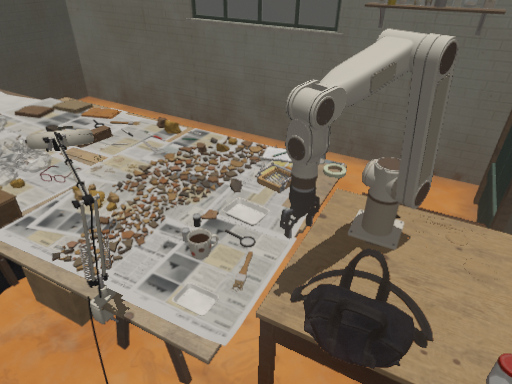

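View pics/wrist0.png

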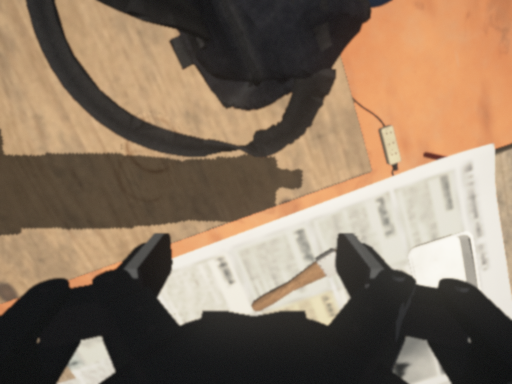

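```bash
python3 - <<'E'
from h import *
c=cam('top'); im=cv2.cvtColor(c['image'],cv2.COLOR_RGB2BGR)
cv2.imwrite('pics/c1.png',cv2.resize(im[130:270,210:430],None,fx=3.6,fy=3.6,interpolation=cv2.INTER_CUBIC))
s=cam('side'); ims=cv2.cvtColor(s['image'],cv2.COLOR_RGB2BGR)
cv2.imwrite('pics/c2.png',cv2.resize(ims[140:320,160:360],None,fx=3.3,fy=3.3,interpolation=cv2.INTER_CUBIC))
cv2.imwrite('pics/c3.png',cv2.resize(im[130:260,80:270],None,fx=4,fy=4,interpolation=cv2.INTER_CUBIC))
E
```

```text
(no output)
```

View pics/c1.png

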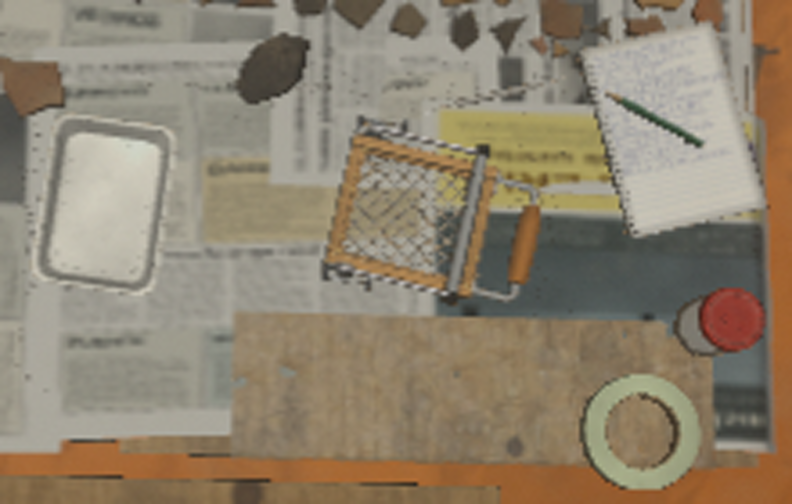

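View pics/c2.png

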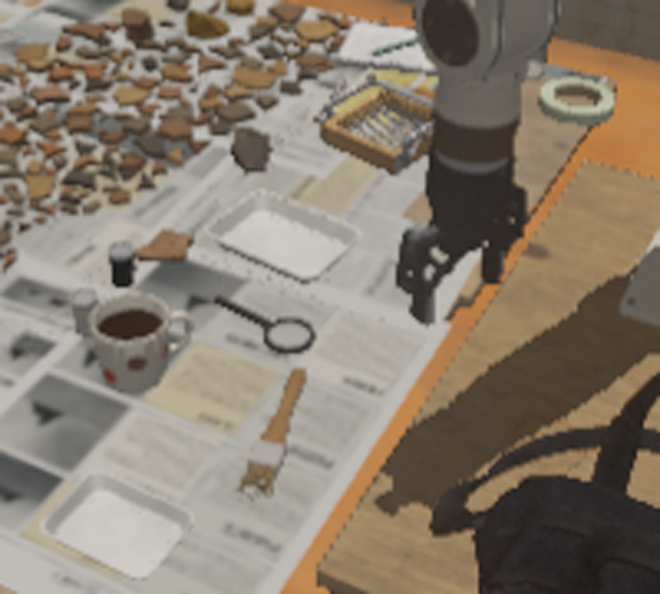

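View pics/c3.png

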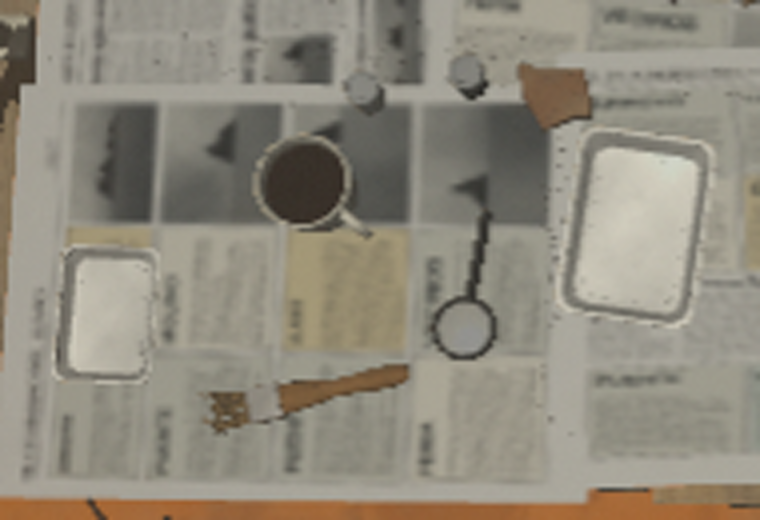

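```bash
cat > m.py <<'E'
from h import *
c=cam('top'); P=cloud(c); hsv=cv2.cvtColor(c['image'],cv2.COLOR_RGB2HSV)
# sleeve + frame orange wood
m=((hsv[...,0]>8)&(hsv[...,0]<22)&(hsv[...,1]>110)&(hsv[...,2]>60)).astype(np.uint8)
m[:, :295]=0;m[:,375:]=0;m[:155]=0;m[215:]=0
n,l,st,ce=cv2.connectedComponentsWithStats(m)
for i in range(1,n):
    if st[i,4]>15: print('wood',st[i],ce[i].round(1), np.nanmedian(P[l==i][:,2]).round(4))
vis=cv2.cvtColor(c['image'],cv2.COLOR_RGB2BGR); vis[m>0]=(255,0,255)
cv2.imwrite('pics/m1.png',cv2.resize(vis[130:270,210:430],None,fx=3.6,fy=3.6,interpolation=cv2.INTER_NEAREST))
# dish: bright low saturation
d=((hsv[...,2]>175)&(hsv[...,1]<50)).astype(np.uint8); d[:,:218]=0; d[:,262:]=0; d[:155]=0; d[218:]=0
cn,_=cv2.findContours(d,cv2.RETR_EXTERNAL,cv2.CHAIN_APPROX_NONE)
k=max(cn,key=cv2.contourArea); r=cv2.minAreaRect(k); print('dish px',r); 
for z in(0.003,0.024): 
    b=onplane(c,cv2.boxPoints(r),z); print(b.round(3).tolist(), np.linalg.norm(b[1]-b[0]).round(3),np.linalg.norm(b[2]-b[1]).round(3),b.mean(0).round(4))
# heights around
for y in range(168,212,3): print(y,[int(1000*P[y,x,2]) for x in range(298,366,3)])
E
python3 m.py
```

```text
wood [301 168  40  42 336] [316.5 186.1] 0.034
wood [337 176  11  37 101] [342.4 194.1] 0.0356
wood [351 187   9  22 121] [355.4 197.6] 0.0286
dish px ((238.7432403564453, 187.04054260253906), (25.810640335083008, 39.291358947753906), 9.462322235107422)
[[0.457, 0.238, 0.003], [0.607, 0.218, 0.003], [0.593, 0.12, 0.003], [0.443, 0.141, 0.003]] 0.152 0.099 [0.5248 0.1791 0.003 ]
[[0.454, 0.236, 0.024], [0.603, 0.217, 0.024], [0.588, 0.12, 0.024], [0.44, 0.14, 0.024]] 0.15 0.098 [0.5213 0.1782 0.024 ]
168 [-2, 0, 1, 17, 34, 41, 44, 3, 0, 58, 63, -3, 8, 3, 3, -6, 0, 0, -9, -2, 5, -1, -2]
171 [1, -5, 0, 26, 27, 34, 26, 39, 31, 28, 9, -4, 1, 61, 57, 57, 1, -3, -2, 10, -5, 7, 3]
174 [6, 1, -5, 31, 25, 0, 26, 22, 25, 33, 31, 36, 33, 31, -5, 57, 1, -2, -1, -2, 1, 8, -6]
177 [7, 7, 1, 26, -2, 15, 2, -2, -3, 21, 13, 21, 24, 22, 39, 66, 38, -3, 0, -6, 4, 8, 0]
180 [-5, -2, 0, 36, 6, 0, -2, 0, 0, 22, 28, 3, 13, -4, 56, 58, 35, 21, 20, -6, -5, -8, -1]
183 [5, -1, 33, 38, 14, -4, 12, -1, 12, 9, -11, 26, 0, 21, 57, 35, 34, 0, 2, -4, 26, 4, -2]
186 [0, -1, 30, 26, 6, 20, 0, 20, -1, -3, 0, -2, 26, 5, 63, 31, 1, -5, -6, -4, 35, -4, -8]
189 [0, -4, 36, 0, 21, 0, 15, 0, 1, 9, 0, 16, -5, 15, 57, 40, 4, -6, 1, 29, 32, 3, -1]
192 [5, -8, 34, 24, -2, -5, -4, 17, 18, -9, 18, 7, 7, 54, 56, 26, 4, -1, -3, 33, 29, 2, 0]
195 [-1, 22, 29, -6, 0, 4, 18, 21, 23, 18, -1, 5, -3, 51, 21, 42, 6, -4, -5, 24, 26, 0, 0]
198 [2, 31, 30, 3, -5, 3, 22, 13, 0, 18, -1, 27, 0, 65, 33, 38, 2, 6, 24, 26, 29, 8, 5]
201 [-5, 36, 34, 33, 29, 20, -2, -2, 18, -2, 15, 0, 26, 55, 35, 6, 0, -2, 20, 33, 1, 2, 3]
204 [-2, 21, 52, 59, 33, 33, 35, 30, 24, 18, 1, 0, 6, 59, 28, 4, -9, -2, 29, 24, 4, 5, 1]
207 [-5, 44, 47, 7, 0, 0, 70, 55, 31, 37, 33, 31, 53, 60, 37, -1, -4, -3, 27, 28, -7, 2, 7]
210 [-8, 0, 3, 2, -4, -1, -3, 0, -6, 8, 57, 57, 59, 40, 37, 24, 1, -3, 21, -2, 1, -1, 0]
```

View pics/m1.png

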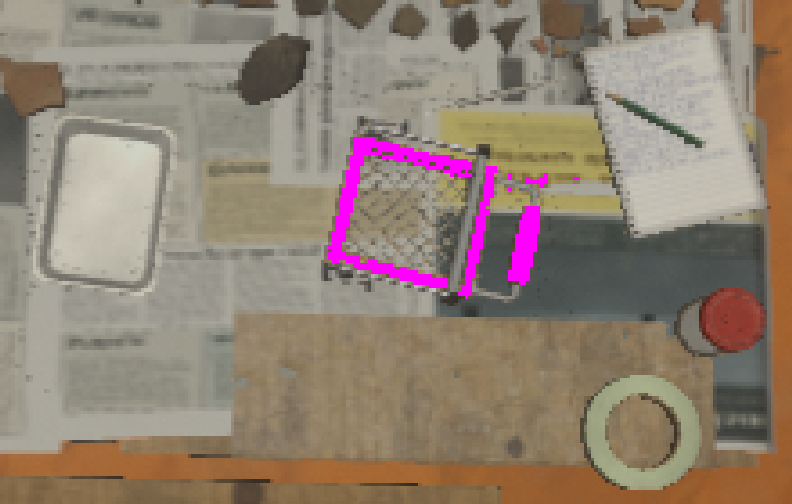

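```bash
cat > m2.py <<'E'
from h import *
c=cam('top'); P=cloud(c); hsv=cv2.cvtColor(c['image'],cv2.COLOR_RGB2HSV)
m=((hsv[...,0]>8)&(hsv[...,0]<22)&(hsv[...,1]>110)&(hsv[...,2]>60)).astype(np.uint8)
m[:, :295]=0;m[:,375:]=0;m[:155]=0;m[215:]=0
n,l,st,ce=cv2.connectedComponentsWithStats(m)
S=[i for i in range(1,n) if st[i,4]>90]
fr=np.argwhere((l==S[0])|((l==S[1])&(np.arange(512)[None]<349)))[:,::-1]
r=cv2.minAreaRect(fr.astype(np.float32)); b=onplane(c,cv2.boxPoints(r),0.036)
print('frame',r,b.round(3).tolist(),np.linalg.norm(b[1]-b[0]).round(3),np.linalg.norm(b[2]-b[1]).round(3),b.mean(0).round(4))
for i in range(4): 
    e=b[(i+1)%4]-b[i]; print('edge dir deg from +y', np.degrees(np.arctan2(-e[0],e[1])).round(1))
sl=np.argwhere(l==S[2])[:,::-1]; r=cv2.minAreaRect(sl.astype(np.float32)); b=onplane(c,cv2.boxPoints(r),0.024)
print('sleeve',b.round(3).tolist(),onplane(c,[ce[S[2]]],0.026))
sp=onplane(c,sl,0.026)[:,:2]; v=np.linalg.svd(sp-sp.mean(0))[2][0]; print('sleeve axis angle',np.degrees(np.arctan2(v[1],v[0])))
# bar: height 50-70 in region
Q=P.reshape(-1,3); k=(Q[:,2]>.048)&(Q[:,2]<.072)&(Q[:,0]>.4)&(Q[:,0]<.6)&(Q[:,1]<0.0)&(Q[:,1]>-.25)
u,v=np.meshgrid(np.arange(512),np.arange(384)); px=np.c_[u.ravel(),v.ravel()][k]
q=onplane(c,px,0.060)
for a in q[np.argsort(q[:,0])]: print(a[:2].round(3),end=' ')
E
python3 m2.py
```

```text
frame ((324.0140075683594, 189.2724609375), (40.924434661865234, 36.502193450927734), 12.994616508483887) [[0.466, -0.052, 0.036], [0.602, -0.081, 0.036], [0.57, -0.231, 0.036], [0.435, -0.2, 0.036]] 0.139 0.153 [ 0.518  -0.1409  0.036 ]
edge dir deg from +y -102.4
edge dir deg from +y 168.0
edge dir deg from +y 76.8
edge dir deg from +y -11.8
sleeve [[0.455, -0.24, 0.024], [0.535, -0.26, 0.024], [0.53, -0.281, 0.024], [0.45, -0.261, 0.024]] [[ 0.49021169 -0.25950841  0.026     ]]
sleeve axis angle 166.74047728727223
[ 0.423 -0.174] [ 0.423 -0.178] [ 0.423 -0.181] [ 0.427 -0.167] [ 0.427 -0.17 ] [ 0.427 -0.174] [ 0.427 -0.178] [ 0.427 -0.181] [ 0.43  -0.167] [ 0.43 -0.17] [ 0.43  -0.174] [ 0.43  -0.178] [ 0.431 -0.181] [ 0.434 -0.159] [ 0.434 -0.163] [ 0.434 -0.167] [ 0.434 -0.17 ] [ 0.434 -0.174] [ 0.434 -0.178] [ 0.434 -0.181] [ 0.436 -0.09 ] [ 0.436 -0.094] [ 0.437 -0.148] [ 0.437 -0.152] [ 0.437 -0.156] [ 0.437 -0.159] [ 0.437 -0.163] [ 0.438 -0.17 ] [ 0.438 -0.174] [ 0.438 -0.178] [ 0.438 -0.181] [ 0.439 -0.09 ] [ 0.44  -0.094] [ 0.44 -0.13] [ 0.44  -0.134] [ 0.441 -0.137] [ 0.4
[... 3088 characters left out ...]
2] [ 0.583 -0.186] [ 0.583 -0.189] [ 0.583 -0.193] [ 0.584 -0.197] [ 0.584 -0.201] [ 0.584 -0.204] [ 0.584 -0.208] [ 0.584 -0.212] [ 0.584 -0.215] [ 0.587 -0.167] [ 0.587 -0.171] [ 0.587 -0.175] [ 0.587 -0.178] [ 0.587 -0.182] [ 0.587 -0.186] [ 0.588 -0.204] [ 0.588 -0.208] [ 0.588 -0.212] [ 0.588 -0.215] [ 0.59  -0.149] [ 0.59  -0.152] [ 0.59  -0.156] [ 0.59 -0.16] [ 0.59  -0.164] [ 0.59  -0.167] [ 0.591 -0.171] [ 0.594 -0.138] [ 0.594 -0.141] [ 0.594 -0.145] [ 0.594 -0.149] [ 0.594 -0.152] [ 0.594 -0.156] [ 0.597 -0.1  ] [ 0.597 -0.104] [ 0.597 -0.115] [ 0.597 -0.119] [ 0.597 -0.123] [ 0.597 -0.126] [ 0.597 -0.13 ] [ 0.597 -0.134] [ 0.597 -0.138] [ 0.597 -0.141] [ 0.6 -0.1] [ 0.601 -0.123]
```

```bash
cat > go.py <<'E'
import sys
from h import *
def st():
    o=bot.get_obs(); Rm=R.from_quat(o['tool_rot']).as_matrix()
    yaw=np.degrees(np.arctan2(Rm[1,0],Rm[0,0])); tilt=np.degrees(np.arccos(-Rm[2,2]))
    print('t%.2f pos %s yaw %.1f tilt %.2f F %s T %s w %.4f q %s'%(o['clock'],o['eef_pos'].round(4),yaw,tilt,o['ft_force'].round(2),o['ft_torque'].round(2),o['grip_width'],o['joint_pos'].round(2)))
    return o,Rm,yaw
if __name__=='__main__':
    o,Rm,yaw=st()
    if len(sys.argv)>4:
        t=np.array([float(a) for a in sys.argv[1:4]]); ty=float(sys.argv[4]); n=int(sys.argv[5])
        d=Rm.T@(t-o['eef_pos']); print('total tool shift mm',(d*1000).round(1),'turn',round(-(ty-yaw),2),'per row mm',(d*1000/n).round(2),round(-(ty-yaw)/n,3))
E
python3 go.py 0.506 -0.193 0.16 77.4 16
```

```text
t0.40 pos [0.1774 0.4674 0.2422] yaw 69.2 tilt 0.02 F [ 0.26 -0.24  0.25] T [ 0.01 -0.02 -0.01] w 0.0849 q [ 1.21  0.24  0.    1.34 -0.    1.57]
total tool shift mm [-500.7  541.6   82.3] turn -8.19 per row mm [-31.3   33.85   5.15] -0.512
```

>>> send_rows --increments '[[[-0.031,0.034,0,0],[-0.031,0.034,0,0],[-0.031,0.034,0,0],[-0.031,0.034,0,0],[-0.031,0.034,0,0],[-0.031,0.034,0,0],[-0.031,0.034,0,0],[-0.031,0.034,0,0]]]' --hand -0.2

```text
clock: 1.2
eef_pos: [0.3487, 0.1343, 0.2417]
tool_rot: [0.819, 0.574, 0.003, -0.0]
ft_force: [0.7, 0.6, -0.2]
grip_width: 0.0512
```

```bash
python3 go.py 0.506 -0.193 0.16 77.4 8
```

```text
t1.20 pos [0.3487 0.1343 0.2417] yaw 70.1 tilt 0.33 F [ 0.68  0.64 -0.16] T [ 0.05 -0.02 -0.01] w 0.0512 q [ 0.37 -0.02 -0.29  1.29  0.    0.71]
total tool shift mm [-254.4  259.3   81.2] turn -7.35 per row mm [-31.8   32.42  10.15] -0.919
```

>>> send_rows --increments '[[[-0.037,0.038,0.0,0],[-0.037,0.038,0.0,0],[-0.037,0.038,0.01,0],[-0.037,0.038,0.01,0],[-0.037,0.038,0.02,0],[-0.037,0.038,0.02,-2.4],[-0.03,0.03,0.02,-2.4],[0,0,0,-2.4]]]'

```text
clock: 2.0
eef_pos: [0.4985, -0.1739, 0.1693]
tool_rot: [0.782, 0.623, 0.008, 0.004]
ft_force: [-1.4, 0.5, -0.2]
grip_width: 0.0509
```

```bash
python3 go.py 0.506 -0.193 0.06 77.4 7; python3 - <<'E'
from h import *
c=cam('wrist'); save(c,'w1.png')
c=cam('top'); cv2.imwrite('pics/t1.png',cv2.resize(cv2.cvtColor(c['image'],cv2.COLOR_RGB2BGR)[130:270,210:430],None,fx=3.6,fy=3.6))
E
```

```text
t2.00 pos [ 0.4985 -0.1739  0.1693] yaw 77.1 tilt 0.99 F [-1.36  0.48 -0.24] T [0.11 0.04 0.03] w 0.0509 q [-0.34  0.33 -0.07  1.16  0.01 -0.11]
total tool shift mm [-17.7   9.9 109.3] turn -0.35 per row mm [-2.53  1.41 15.62] -0.05
```

View pics/w1.png

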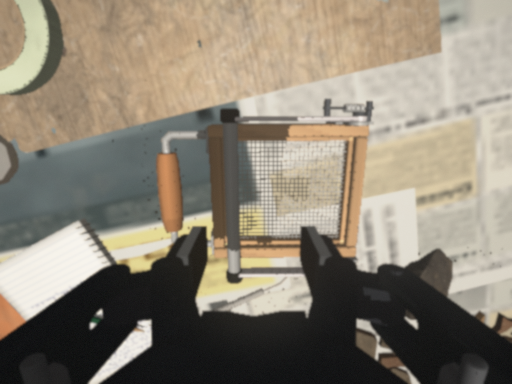

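>>> send_rows --increments '[[[-0.009,0.005,0.015,-0.3],[-0.009,0.005,0.02,0],[0,0,0.02,0],[0,0,0.02,0],[0,0,0.015,0],[0,0,0.01,0],[0,0,0,0],[0,0,0,0]]]'

```text
clock: 2.9
eef_pos: [0.5085, -0.186, 0.0756]
tool_rot: [0.78, 0.626, 0.012, 0.008]
ft_force: [0.6, -0.1, -0.5]
grip_width: 0.0511
```

```bash
python3 go.py 0.506 -0.193 0.055 77.4 4
```

```text
t2.90 pos [ 0.5085 -0.186   0.0756] yaw 77.5 tilt 1.64 F [ 0.64 -0.12 -0.54] T [-0.   -0.03 -0.01] w 0.0511 q [-0.36  0.43 -0.18  0.93  0.01 -0.14]
total tool shift mm [-7.5 -1.4 20.5] turn 0.11 per row mm [-1.89 -0.36  5.12] 0.028
```

>>> send_rows --increments '[[[-0.005,-0.001,0.007,0],[-0.005,-0.001,0.007,0],[0,0,0.006,0],[0,0,0.003,0],[0,0,0,0],[0,0,0,0],[0,0,0,0],[0,0,0,0]]]'

```text
clock: 3.7
eef_pos: [0.5065, -0.1968, 0.0533]
tool_rot: [0.78, 0.626, 0.013, 0.01]
ft_force: [0.1, 0.4, 0.2]
grip_width: 0.0514
```

```bash
python3 go.py 0.506 -0.193 0.055 77.4 4;python3 - <<'E'
from h import *
c=cam('wrist'); save(c,'w2.png')
E
```

```text
t3.70 pos [ 0.5065 -0.1968  0.0533] yaw 77.5 tilt 1.91 F [0.1  0.36 0.19] T [-0.01  0.03 -0.01] w 0.0514 q [-0.38  0.46 -0.21  0.87  0.01 -0.16]
total tool shift mm [ 3.6 -1.3 -1.8] turn 0.08 per row mm [ 0.91 -0.32 -0.44] 0.02
```

View pics/w2.png

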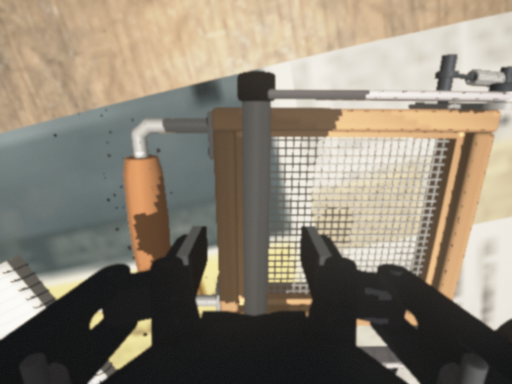

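>>> send_rows --increments '[[[0,0,0,0],[0,0,0,0],[0,0,0,0],[0,0,0,0],[0,0,0,0],[0,0,0,0],[0,0,0,0],[0,0,0,0]]]' --hand 0.73

```text
clock: 4.55
eef_pos: [0.5069, -0.1963, 0.0538]
tool_rot: [0.78, 0.626, 0.014, 0.01]
ft_force: [-0.1, 0.6, -0.5]
grip_width: 0.0123
```

```bash
python3 go.py 0.506 -0.193 0.055 77.4 4
```

```text
t4.55 pos [ 0.5069 -0.1963  0.0538] yaw 77.5 tilt 1.97 F [-0.08  0.64 -0.51] T [ 0.1  -0.   -0.02] w 0.0123 q [-0.38  0.46 -0.21  0.87  0.01 -0.16]
total tool shift mm [ 3.1 -1.6 -1.3] turn 0.11 per row mm [ 0.77 -0.4  -0.32] 0.028
```

>>> send_rows --increments '[[[0.0002,0,-0.005,0],[0.0005,0,-0.005,0],[0.0005,0,-0.005,0],[0.001,0,-0.005,0],[0.001,0,-0.005,0],[0,0,0,0],[0,0,0,0],[0,0,0,0]]]'

```text
clock: 5.35
eef_pos: [0.5047, -0.193, 0.0783]
tool_rot: [0.78, 0.626, 0.012, 0.009]
ft_force: [1.0, -0.6, -5.2]
grip_width: 0.0119
```

```bash
python3 go.py 0.506 -0.193 0.055 77.4 4;python3 - <<'E'
from h import *
c=cam('wrist'); save(c,'w3.png')
c=cam('top'); cv2.imwrite('pics/t3.png',cv2.resize(cv2.cvtColor(c['image'],cv2.COLOR_RGB2BGR)[130:270,210:430],None,fx=3.6,fy=3.6))
E
```

```text
t5.35 pos [ 0.5047 -0.193   0.0783] yaw 77.5 tilt 1.66 F [ 0.99 -0.56 -5.18] T [-0.26 -0.14 -0.05] w 0.0119 q [-0.37  0.43 -0.18  0.93  0.01 -0.15]
total tool shift mm [ 0.2  0.6 23.3] turn 0.06 per row mm [0.04 0.15 5.83] 0.015
```

View pics/w3.png

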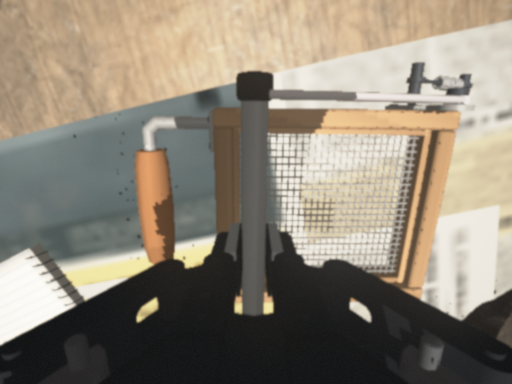

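View pics/t3.png

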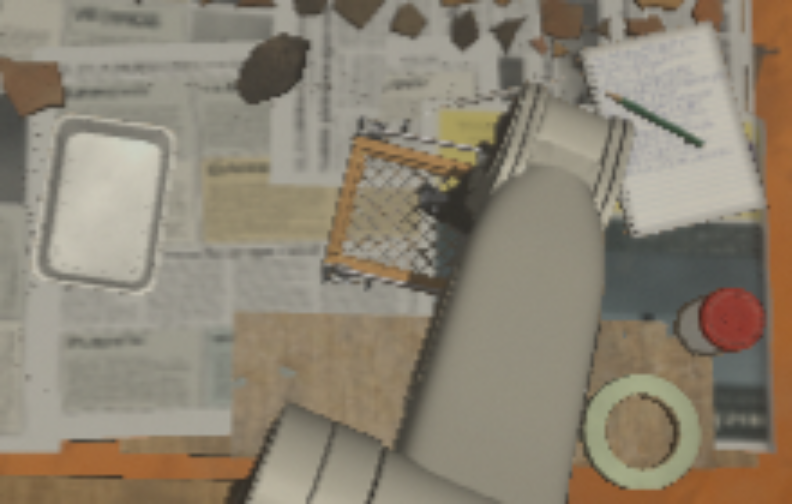

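```bash
python3 - <<'E'
from h import *
c=cam('wrist'); P=cloud(c)
for n,(u,v) in dict(sleeve=(153,190),frameL=(227,180),frameL2=(227,220),frameR=(435,200),frameTop=(320,121),bar=(254,150),foot=(254,85)).items():
    q=P[v-3:v+4,u-3:u+4].reshape(-1,3); print(n,np.nanmedian(q,0).round(4))
E
```

```text
sleeve [ 0.4728 -0.2549  0.0313]
frameL [ 0.4761 -0.2041  0.0352]
frameL2 [ 0.5031 -0.211   0.0356]
frameR [ 0.52   -0.0707  0.0353]
frameTop [ 0.4522 -0.1397  0.0359]
bar [ 0.4541 -0.1818  0.0838]
foot [ 0.4272 -0.1758  0.0856]
```

>>> send_rows --increments '[[[0.0015,0,-0.006,0],[0.002,0,-0.006,0],[0.0025,0,-0.006,0],[0.0025,0,-0.0055,0],[0.003,0,-0.006,0],[0.003,0,-0.005,0],[0.0035,0,-0.0055,0],[0,0,0,0]]]'

```text
clock: 6.3
eef_pos: [0.5082, -0.1744, 0.1231]
tool_rot: [0.78, 0.625, 0.012, 0.01]
ft_force: [-0.2, -0.0, -4.2]
grip_width: 0.0118
```

```bash
cat > leg.py <<'E'
from go import *
o,Rm,yaw=st(); p=o['eef_pos']
C=np.array([0.518,-0.141]); X=np.array([.218,.976]); x=(p[:2]-C)@X*1000; print('own x %.1f y %.1f z %.1f theta %.3f r %.1f'%(x,(p[:2]-C)@[-.976,.218]*1000,p[2]*1000,np.arctan2(p[2]*1000-54,58-x),np.hypot(p[2]*1000-54,58-x)))
E
python3 leg.py
```

```text
t6.30 pos [ 0.5082 -0.1744  0.1231] yaw 77.4 tilt 1.76 F [-0.2  -0.03 -4.19] T [-0.26  0.11 -0.1 ] w 0.0118 q [-0.34  0.37 -0.13  1.03  0.01 -0.12]
own x -34.8 y 2.3 z 123.1 theta 0.640 r 115.7
```

>>> send_rows --increments '[[[0.005,0,-0.006,0],[0.0055,0,-0.006,0],[0.006,0,-0.0055,0],[0.006,0,-0.005,0],[0.0065,0,-0.0045,0],[0.007,0,-0.004,0],[0.007,0,-0.0035,0],[0.007,0,-0.003,0]]]'

```text
clock: 7.1
eef_pos: [0.5198, -0.1228, 0.1665]
tool_rot: [0.78, 0.625, 0.012, 0.012]
ft_force: [0.3, 0.4, 0.8]
grip_width: 0.0121
```

```bash
python3 leg.py
```

```text
t7.10 pos [ 0.5198 -0.1228  0.1665] yaw 77.4 tilt 2.00 F [0.3  0.4  0.78] T [-0.26 -0.04 -0.03] w 0.0121 q [-0.23  0.33 -0.08  1.13  0.   -0.01]
own x 18.2 y 2.2 z 166.5 theta 1.231 r 119.3
```

>>> send_rows --increments '[[[0.007,0,-0.001,0],[0.007,0,-0.001,0],[0.007,0,-0.001,0],[0.007,0,0,0],[0.007,0,0,0],[0.007,0,0,0],[0,0,0,0],[0,0,0,0]]]'

```text
clock: 7.9
eef_pos: [0.531, -0.0736, 0.1711]
tool_rot: [0.779, 0.627, 0.015, 0.011]
ft_force: [0.8, 2.0, 1.9]
grip_width: 0.0124
```

```bash
python3 leg.py
```

```text
t7.90 pos [ 0.531  -0.0736  0.1711] yaw 77.7 tilt 2.17 F [0.81 2.   1.87] T [ 0.22 -0.   -0.08] w 0.0124 q [-0.14  0.32 -0.07  1.14  0.01  0.07]
own x 68.6 y 2.0 z 171.1 theta 1.661 r 117.6
```

>>> send_rows --increments '[[[0.007,0,0.001,0],[0.007,0,0.001,0],[0.007,0,0.0015,0],[0.006,0,0.002,0],[0.003,0,0.001,0],[0,0,0,0],[0,0,0,0],[0,0,0,0]]]'

```text
clock: 8.7
eef_pos: [0.537, -0.0447, 0.1635]
tool_rot: [0.78, 0.626, 0.013, 0.012]
ft_force: [0.4, -0.0, -0.2]
grip_width: 0.0118
```

```bash
python3 leg.py; python3 - <<'E'
from h import *
c=cam('side'); cv2.imwrite('pics/s5.png',cv2.resize(cv2.cvtColor(c['image'],cv2.COLOR_RGB2BGR)[120:260,200:360],None,fx=4,fy=4))
E
```

```text
t8.70 pos [ 0.537  -0.0447  0.1635] yaw 77.5 tilt 2.00 F [ 0.43 -0.02 -0.17] T [-0.07 -0.02 -0.01] w 0.0118 q [-0.08  0.34 -0.07  1.12 -0.    0.14]
own x 98.1 y 2.4 z 163.5 theta 1.922 r 116.6
```

View pics/s5.png

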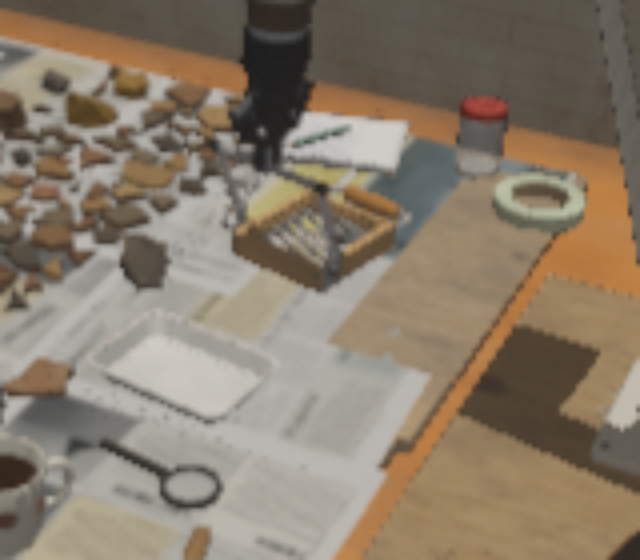

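Legs are open with the bar held by the fingers (crop (275,170)). Release and rise.

>>> send_rows --increments '[[[0,0,0,0],[0,0,0,0],[0,0,0,0],[0,0,0,0],[0,0,-0.01,0],[0,0,-0.02,0],[0,0,-0.03,0],[0,0,-0.03,0]]]' --hand -0.2

```text
clock: 9.55
eef_pos: [0.5306, -0.0435, 0.2526]
tool_rot: [0.78, 0.626, 0.01, 0.007]
ft_force: [1.5, -0.7, -0.1]
grip_width: 0.0513
```

```bash
python3 leg.py; python3 - <<'E'
from h import *
c=cam('side'); cv2.imwrite('pics/s6.png',cv2.resize(cv2.cvtColor(c['image'],cv2.COLOR_RGB2BGR)[120:260,200:360],None,fx=4,fy=4))
c=cam('top'); cv2.imwrite('pics/t6.png',cv2.resize(cv2.cvtColor(c['image'],cv2.COLOR_RGB2BGR)[130:270,210:430],None,fx=3.6,fy=3.6))
c=cam('wrist');save(c,'w6.png')
E
```

```text
t9.55 pos [ 0.5306 -0.0435  0.2526] yaw 77.5 tilt 1.35 F [ 1.48 -0.66 -0.1 ] T [-0.04 -0.07  0.02] w 0.0513 q [-0.08  0.28  0.09  1.35  0.    0.13]
own x 97.9 y 9.0 z 252.6 theta 1.769 r 202.5
```

View pics/s6.png

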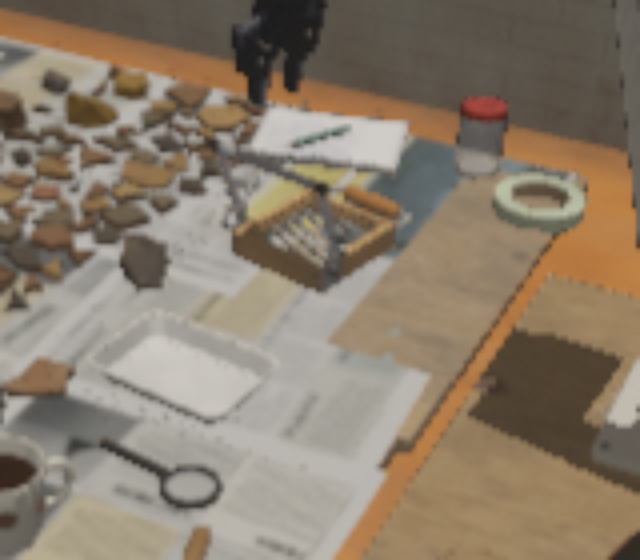

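View pics/w6.png

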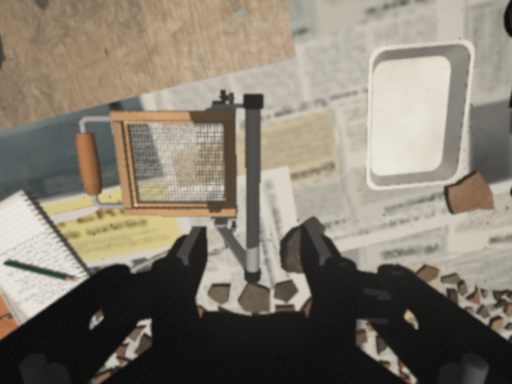

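```bash
cat > m3.py <<'E'
from h import *
c=cam('wrist'); P=cloud(c); hsv=cv2.cvtColor(c['image'],cv2.COLOR_RGB2HSV)
m=((hsv[...,0]>5)&(hsv[...,0]<20)&(hsv[...,1]>110)&(hsv[...,2]>60)).astype(np.uint8); k=np.zeros_like(m);k[125:200,70:106]=1;m*=k
l=cv2.connectedComponentsWithStats(m); i=1+np.argmax(l[2][1:,4]); uv=np.argwhere(l[1]==i)[:,::-1]
r=cv2.minAreaRect(uv.astype(np.float32)); b=onplane(c,cv2.boxPoints(r),.024); print('sleeve',l[2][i],b.mean(0).round(4),[np.linalg.norm(b[j+1]-b[j]).round(3) for j in range(2)],b.round(3).tolist())
q=P[l[1]==i]; print('depth',np.nanmedian(q,0).round(4))
d=((hsv[...,2]>165)&(hsv[...,1]<40)).astype(np.uint8); k[:]=0;k[30:200,355:485]=1;d*=k
l=cv2.connectedComponentsWithStats(d)
i=1+np.argmax(l[2][1:,4]); uv=np.argwhere(l[1]==i)[:,::-1]; print(l[2][i])
h=P[40:192,366:476].reshape(-1,3); hh=h[(h[:,2]>.017)&(h[:,2]<.032)]
r=cv2.minAreaRect(hh[:,:2].astype(np.float32)); print('dish rim by depth',r)
for z in (.003,.024):
    r=cv2.minAreaRect(onplane(c,uv,z)[:,:2].astype(np.float32)); print(z,r)
vis=cv2.cvtColor(c['image'],cv2.COLOR_RGB2BGR); vis[d>0]=(255,0,255); vis[m>0]=(255,255,0); cv2.imwrite('pics/m3.png',vis)
E
python3 m3.py
```

```text
sleeve [  76  135   25   61 1082] [ 0.4872 -0.2594  0.024 ] [np.float64(0.026), np.float64(0.083)] [[0.446, -0.263, 0.024], [0.447, -0.237, 0.024], [0.529, -0.255, 0.024], [0.527, -0.282, 0.024]]
depth [ 0.4856 -0.2557  0.0298]
[  355    30   130   170 16214]
dish rim by depth ((0.5233814120292664, 0.17708373069763184), (0.13412687182426453, 0.18287986516952515), 82.97457122802734)
0.003 ((0.5252744555473328, 0.19089126586914062), (0.176687553524971, 0.23301880061626434), 83.10416412353516)
0.024 ((0.5219088792800903, 0.17874035239219666), (0.16695205867290497, 0.22018027305603027), 83.10440063476562)
```

View pics/m3.png

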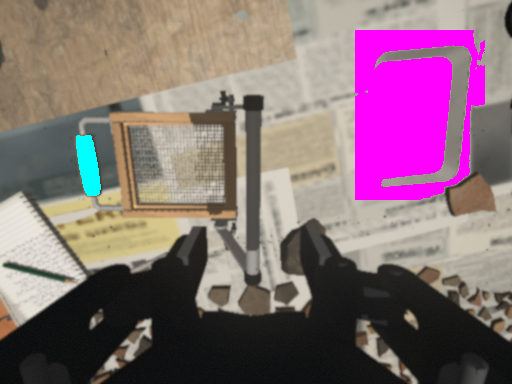

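```bash
python3 go.py 0.489 -0.2595 0.12 77.4 7
```

```text
t9.75 pos [ 0.5316 -0.0436  0.2525] yaw 77.5 tilt 1.55 F [-0.06 -0.21 -0.28] T [ 0.   -0.    0.01] w 0.0514 q [-0.08  0.28  0.09  1.35  0.    0.13]
total tool shift mm [-220.9    1.7  131.2] turn 0.11 per row mm [-31.55   0.25  18.74] 0.016
```

>>> send_rows --increments '[[[-0.038,0,0,0],[-0.038,0,0,0],[-0.038,0,0,0],[-0.038,0.001,0.02,0],[-0.038,0.001,0.03,0],[-0.03,0,0.035,0],[0,0,0.035,0],[0,0,0,0]]]' --hand -0.1

```text
clock: 10.55
eef_pos: [0.4835, -0.2633, 0.1194]
tool_rot: [0.779, 0.627, 0.009, 0.003]
ft_force: [0.4, 0.7, -0.1]
grip_width: 0.0469
```

```bash
python3 go.py 0.489 -0.2595 0.05 77.4 4; python3 - <<'E'
from h import *
c=cam('wrist');save(c,'w7.png')
E
```

```text
t10.55 pos [ 0.4835 -0.2633  0.1194] yaw 77.7 tilt 1.03 F [ 0.41  0.65 -0.12] T [ 0.05  0.08 -0.05] w 0.0469 q [-0.51  0.41 -0.08  1.06  0.01 -0.29]
total tool shift mm [ 4.2  3.5 69.5] turn 0.34 per row mm [ 1.05  0.87 17.37] 0.085
```

View pics/w7.png

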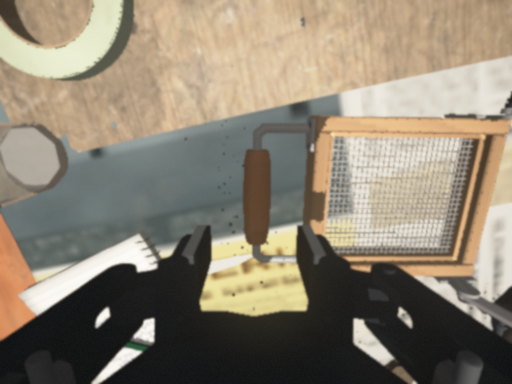

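>>> send_rows --increments '[[[0.002,0.002,0.015,0],[0.002,0.0015,0.015,0],[0,0,0.015,0],[0,0,0.012,0],[0,0,0.008,0],[0,0,0,0],[0,0,0,0],[0,0,0,0]]]'

```text
clock: 11.4
eef_pos: [0.4984, -0.26, 0.0658]
tool_rot: [0.776, 0.63, 0.012, 0.011]
ft_force: [0.0, -0.5, 1.0]
grip_width: 0.0473
```

```bash
python3 go.py 0.489 -0.2595 0.016 77.4 4; python3 - <<'E'
from h import *
c=cam('wrist');save(c,'w8.png')
E
```

```text
t11.40 pos [ 0.4984 -0.26    0.0658] yaw 78.1 tilt 1.91 F [ 0.02 -0.55  1.03] T [-0.03  0.02 -0.01] w 0.0473 q [-0.49  0.48 -0.14  0.92  0.01 -0.28]
total tool shift mm [ -1.6 -11.   49.5] turn 0.74 per row mm [-0.41 -2.75 12.37] 0.185
```

View pics/w8.png

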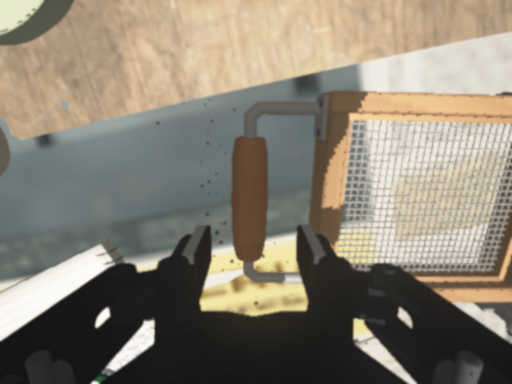

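>>> send_rows --increments '[[[0,-0.004,0.012,0.3],[0,-0.004,0.012,0.3],[0,-0.003,0.012,0],[-0.001,0,0.01,0],[0,0,0.004,0],[0,0,0,0],[0,0,0,0],[0,0,0,0]]]'

```text
clock: 12.25
eef_pos: [0.493, -0.2615, 0.0186]
tool_rot: [0.78, 0.626, 0.014, 0.016]
ft_force: [-0.9, -0.1, 0.4]
grip_width: 0.047
```

```bash
python3 go.py 0.489 -0.2595 0.016 77.4 4; python3 - <<'E'
from h import *
c=cam('wrist');save(c,'w9.png')
E
```

```text
t12.25 pos [ 0.493  -0.2615  0.0186] yaw 77.5 tilt 2.46 F [-0.89 -0.08  0.44] T [ 0.03 -0.    0.01] w 0.0470 q [-0.49  0.52 -0.21  0.8   0.01 -0.28]
total tool shift mm [ 1.1 -4.4  2.4] turn 0.07 per row mm [ 0.28 -1.11  0.61] 0.017
```

View pics/w9.png

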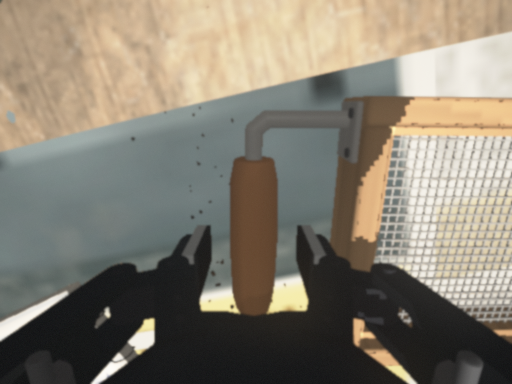

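>>> send_rows --increments '[[[0.001,-0.003,0.002,0],[0,0,0,0],[0,0,0,0],[0,0,0,0],[0,0,0,0],[0,0,0,0],[0,0,0,0],[0,0,0,0]]]' --hand 1

```text
clock: 13.1
eef_pos: [0.4906, -0.2605, 0.0172]
tool_rot: [0.78, 0.625, 0.014, 0.017]
ft_force: [0.1, -0.1, -0.4]
grip_width: 0.0217
```

```bash
python3 go.py 0.489 -0.2595 0.30 77.4 14
```

```text
t13.10 pos [ 0.4906 -0.2605  0.0172] yaw 77.5 tilt 2.54 F [ 0.08 -0.13 -0.43] T [-0.07  0.12 -0.04] w 0.0217 q [-0.49  0.52 -0.22  0.79  0.01 -0.28]
total tool shift mm [   0.8   10.8 -282.6] turn 0.05 per row mm [  0.06   0.77 -20.18] 0.004
```

>>> send_rows --increments '[[[0.001,0,-0.018,0],[0.003,0,-0.02,0],[0.005,0,-0.02,0],[0.008,0,-0.02,0],[0.01,0,-0.02,0],[0.012,0,-0.02,0],[0.015,0,-0.02,0],[0.015,0,-0.02,0]]]'

```text
clock: 13.9
eef_pos: [0.4973, -0.1836, 0.1727]
tool_rot: [0.781, 0.624, 0.018, 0.006]
ft_force: [1.2, 2.2, -6.2]
grip_width: 0.0218
```

```bash
python3 go.py 0.51 -0.15 0.32 77.4 6;  python3 - <<'E'
from h import *
c=cam('side'); cv2.imwrite('pics/s10.png',cv2.resize(cv2.cvtColor(c['image'],cv2.COLOR_RGB2BGR)[80:260,180:360],None,fx=3.3,fy=3.3))
E
```

```text
t13.90 pos [ 0.4973 -0.1836  0.1727] yaw 77.2 tilt 2.23 F [ 1.15  2.15 -6.23] T [ 0.33 -0.13  0.05] w 0.0218 q [-0.37  0.32 -0.08  1.15  0.03 -0.14]
total tool shift mm [  38.6    9.8 -146.2] turn -0.17 per row mm [  6.44   1.63 -24.37] -0.028
```

View pics/s10.png

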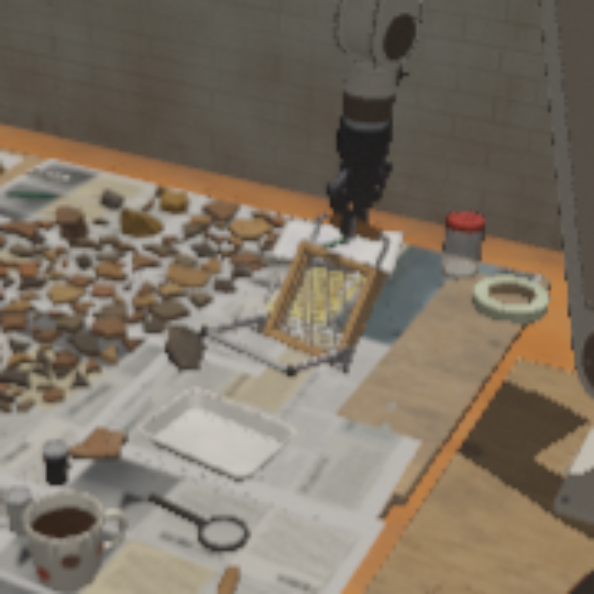

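```bash
python3 - <<'E'
from h import *
c=cam('top'); print(onplane(c,[[275,149],[286,158],[298,146],[286,139],[286,149]],0.015).round(3))
E
```

```text
[[ 0.673  0.044  0.015]
 [ 0.639  0.001  0.015]
 [ 0.687 -0.044  0.015]
 [ 0.714  0.002  0.015]
 [ 0.674  0.002  0.015]]
```

>>> send_rows --increments '[[[0.008,0.001,-0.02,0],[0.006,0.001,-0.024,0],[0.005,0.001,-0.024,0],[0,0,-0.024,0],[0,0,-0.024,0],[0,0,-0.02,0],[0,0,-0.015,0],[0,0,0,0]]]'

```text
clock: 14.8
eef_pos: [0.4914, -0.1658, 0.313]
tool_rot: [0.78, 0.625, 0.007, -0.007]
ft_force: [0.4, 0.2, -9.3]
grip_width: 0.0216
```

```bash
python3 go.py 0.51 -0.15 0.32 77.4 6;  python3 - <<'E'
from h import *
c=cam('side'); cv2.imwrite('pics/s11.png',cv2.resize(cv2.cvtColor(c['image'],cv2.COLOR_RGB2BGR)[80:260,180:360],None,fx=3.3,fy=3.3))
E
```

```text
t14.80 pos [ 0.4914 -0.1658  0.313 ] yaw 77.4 tilt 1.14 F [ 0.37  0.17 -9.32] T [-0.12 -0.11  0.03] w 0.0216 q [-0.34  0.26  0.22  1.53  0.02 -0.12]
total tool shift mm [19.6 14.7 -6.7] turn -0.01 per row mm [ 3.26  2.45 -1.11] -0.001
```

View pics/s11.png

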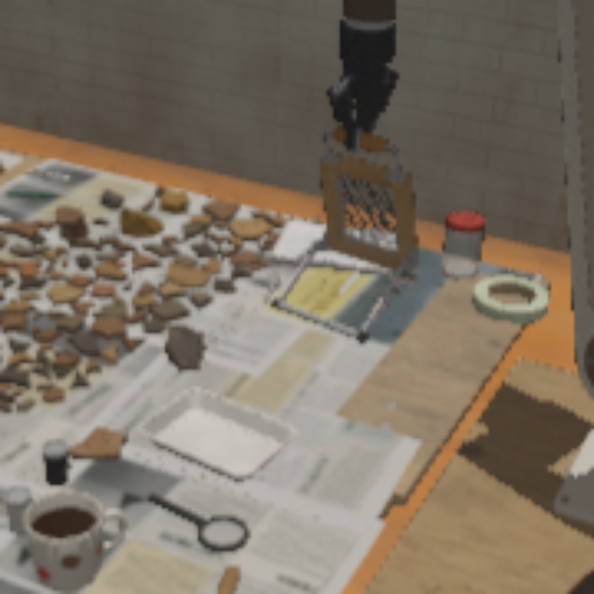

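```bash
python3 go.py 0.498 -0.025 0.30 82.8 7
```

```text
t14.85 pos [ 0.4909 -0.1656  0.3114] yaw 77.4 tilt 1.18 F [ 1.46 -0.26 -9.54] T [-0.1  -0.2  -0.04] w 0.0213 q [-0.34  0.27  0.22  1.53  0.02 -0.12]
total tool shift mm [138.5 -23.7  14.3] turn -5.41 per row mm [19.78 -3.39  2.04] -0.773
```

>>> send_rows --increments '[[[0.01,-0.002,0,-0.8],[0.02,-0.003,0,-0.8],[0.024,-0.003,0,-0.8],[0.026,-0.003,0,-0.8],[0.024,-0.003,0,-0.8],[0.018,-0.003,0,-0.8],[0.01,-0.002,0,-0.6],[0.005,0,0,0]]]'

```text
clock: 15.65
eef_pos: [0.4889, -0.0187, 0.2977]
tool_rot: [0.748, 0.663, -0.002, -0.02]
ft_force: [0.9, 1.3, -7.9]
grip_width: 0.0216
```

>>> send_rows --increments '[[[0,0,0,0],[0,0,0,0],[0,0,0,0],[0,0,0,0],[0,0,0,0],[0,0,0,0],[0,0,0,0],[0,0,0,0]]]'

```text
clock: 16.45
eef_pos: [0.4887, -0.0217, 0.2965]
tool_rot: [0.75, 0.662, -0.003, -0.02]
ft_force: [1.1, 0.6, -8.7]
grip_width: 0.0219
```

```bash
python3 go.py 0.498 -0.025 0.27 82.8 7;  python3 - <<'E'
from h import *
c=cam('side'); cv2.imwrite('pics/s12.png',cv2.resize(cv2.cvtColor(c['image'],cv2.COLOR_RGB2BGR)[80:260,180:360],None,fx=3.3,fy=3.3))
save(c,'s12f.png'); 
c=cam('top'); cv2.imwrite('pics/t12.png',cv2.resize(cv2.cvtColor(c['image'],cv2.COLOR_RGB2BGR)[130:270,210:430],None,fx=3.6,fy=3.6))
E
```

```text
t16.45 pos [ 0.4887 -0.0217  0.2965] yaw 82.8 tilt 2.29 F [ 1.06  0.61 -8.72] T [-0.   -0.19 -0.03] w 0.0219 q [-0.06  0.23  0.13  1.5   0.02  0.07]
total tool shift mm [-2.7 10.5 26.1] turn 0.03 per row mm [-0.38  1.5   3.73] 0.005
```

View pics/s12.png

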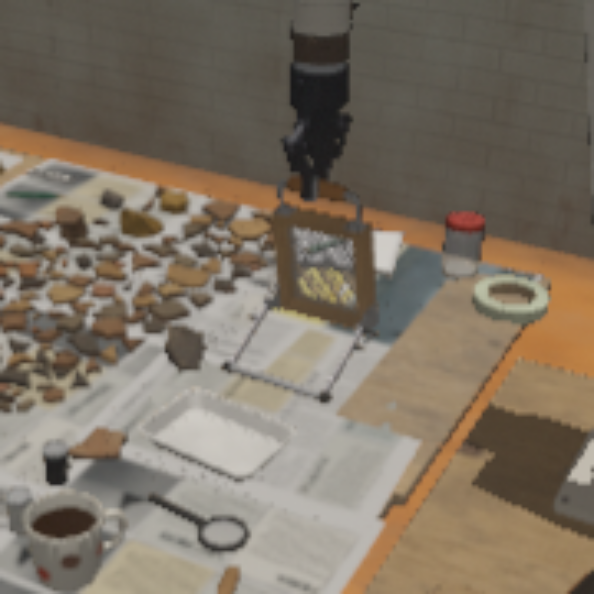

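View pics/t12.png

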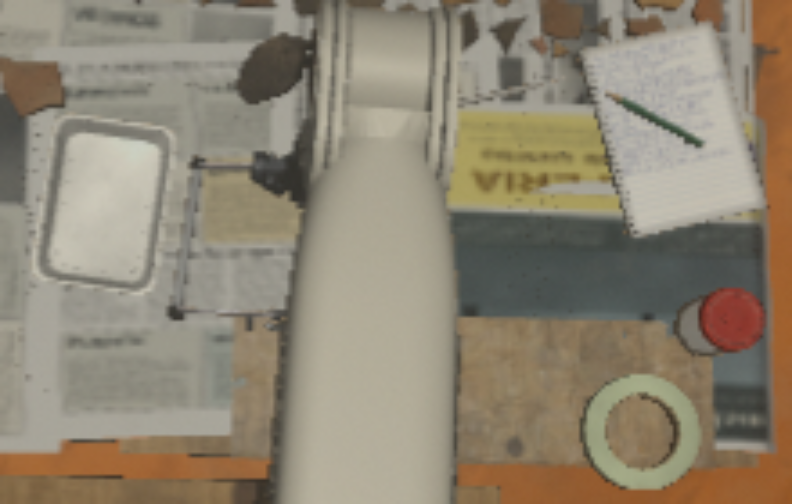

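```bash
cat > bar.py <<'E'
from h import *
import sys
c=cam('top'); P=cloud(c); z0,z1=float(sys.argv[1]),float(sys.argv[2])
k=(P[...,2]>z0)&(P[...,2]<z1)&(P[...,0]>.38)&(P[...,0]<.66)&(P[...,1]>-.02)&(P[...,1]<.12)
uv=np.argwhere(k)[:,::-1]; zz=np.nanmedian(P[k][:,2]); print('n',len(uv),'z',zz.round(4), np.percentile(P[k][:,2],[10,90]).round(3))
q=onplane(c,uv,zz)[:,:2]; r=cv2.minAreaRect(q.astype(np.float32)); print(r)
v,s=cv2.fitLine(q.astype(np.float32),cv2.DIST_L1,0,.01,.01).ravel()[:2],q
print('dir',np.degrees(np.arctan2(v[1],v[0])).round(1)); print(q[q[:,0].argmin()].round(3),q[q[:,0].argmax()].round(3))
vis=cv2.cvtColor(c['image'],cv2.COLOR_RGB2BGR); vis[k]=(255,0,255); cv2.imwrite('pics/bar.png',cv2.resize(vis[130:270,210:430],None,fx=3.6,fy=3.6,interpolation=cv2.INTER_NEAREST))
E
python3 bar.py 0.04 0.12; python3 - <<'E'
from h import *
c=cam('top')
for z in(.06,.07,.08):print(onplane(c,[[264.4,174.4],[258.9,216.7]],z).round(3).tolist())
E
```

```text
n 253 z 0.0723 [0.063 0.11 ]
((0.4813043475151062, 0.05420166999101639), (0.18056699633598328, 0.11583399027585983), 1.3324968814849854)
dir -4.0
[0.392 0.03 ] [0.573 0.008]
[[0.564, 0.083, 0.06], [0.407, 0.1, 0.06]]
[[0.562, 0.083, 0.07], [0.406, 0.1, 0.07]]
[[0.56, 0.083, 0.08], [0.405, 0.1, 0.08]]
```

View pics/bar.png

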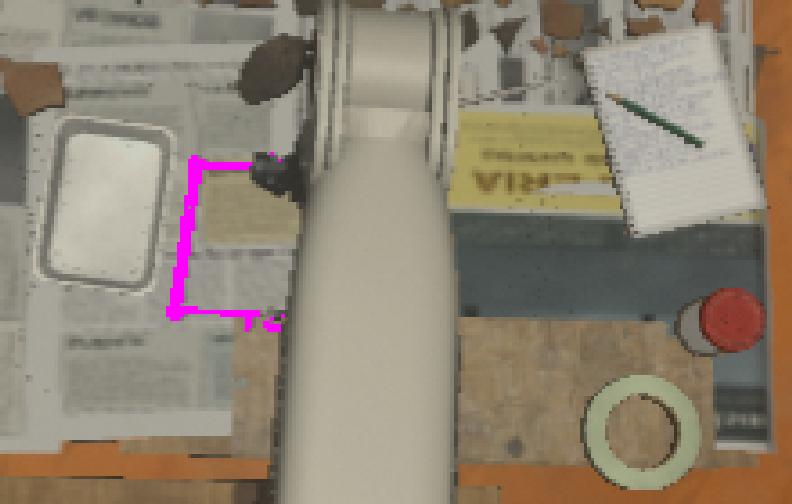

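>>> send_rows --increments '[[[-0.003,0.006,0.004,0],[-0.004,0.008,0.008,0],[-0.003,0.006,0.008,0],[-0.001,0.004,0.008,0],[0,0,0.008,0],[0,0,0.006,0],[0,0,0.003,0],[0,0,0,0]]]'

```text
clock: 17.45
eef_pos: [0.5115, -0.0376, 0.2468]
tool_rot: [0.75, 0.661, -0.005, -0.018]
ft_force: [-2.8, -3.1, -1.1]
grip_width: 0.0219
```

```bash
python3 go.py 0.51 -0.033 0.243 82.8 7; python3 bar.py 0.006 0.05
```

```text
t17.45 pos [ 0.5115 -0.0376  0.2468] yaw 82.8 tilt 2.16 F [-2.79 -3.09 -1.06] T [-0.59  0.28 -0.02] w 0.0219 q [-0.08  0.29  0.08  1.4   0.02  0.04]
total tool shift mm [ 4.3 -1.9  4. ] turn -0.03 per row mm [ 0.61 -0.28  0.57] -0.004
n 581 z 0.0128 [0.007 0.027]
((0.5221564173698425, 0.05090871453285217), (0.13802027702331543, 0.28347986936569214), 89.64604949951172)
dir -10.2
[0.381 0.091] [ 0.663 -0.018]
```

View pics/bar.png

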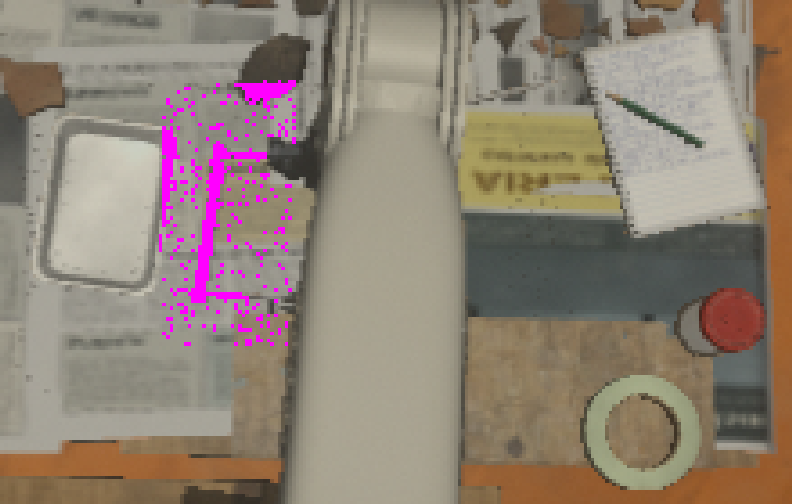

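>>> send_rows --increments '[[[0,0,-0.004,0],[0,0,0,0],[0,0,0,0],[0,0,0,0],[0,0,0,0],[0,0,0,0],[0,0,0,0],[0,0,0,0]]]'

```text
clock: 18.3
eef_pos: [0.512, -0.0351, 0.2503]
tool_rot: [0.749, 0.662, -0.003, -0.02]
ft_force: [-0.3, -0.9, -8.0]
grip_width: 0.0217
```

```bash
python3 go.py 0.51 -0.033 0.243 82.8 7; python3 - <<'E'
from h import *
c=cam('top')
cv2.imwrite('pics/t13.png',cv2.resize(cv2.cvtColor(c['image'],cv2.COLOR_RGB2BGR)[130:270,210:430],None,fx=3.6,fy=3.6))
c=cam('side'); cv2.imwrite('pics/s13.png',cv2.resize(cv2.cvtColor(c['image'],cv2.COLOR_RGB2BGR)[110:250,200:340],None,fx=4.2,fy=4.2,interpolation=cv2.INTER_CUBIC))
E
```

```text
t18.30 pos [ 0.512  -0.0351  0.2503] yaw 82.9 tilt 2.33 F [-0.25 -0.93 -8.02] T [-0.07 -0.18  0.01] w 0.0217 q [-0.08  0.29  0.09  1.4   0.02  0.04]
total tool shift mm [ 1.6 -2.   7.4] turn 0.1 per row mm [ 0.23 -0.28  1.05] 0.014
```

View pics/t13.png

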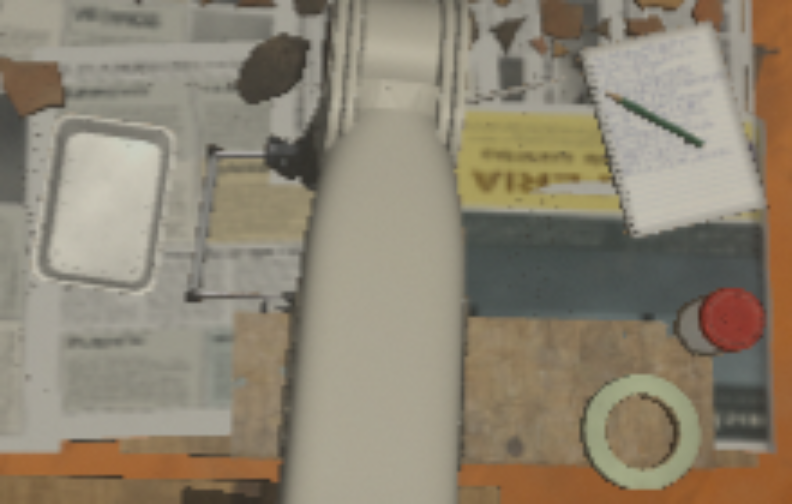

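View pics/s13.png

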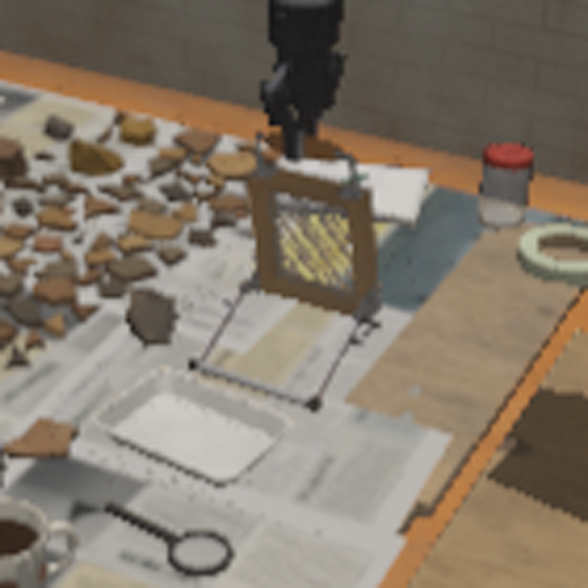

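```bash
python3 - <<'E'
from h import *
c=cam('top')
b=onplane(c,[[269.2,172.2],[263.3,212.2]],.012);print(b.round(3).tolist(),b.mean(0))
E
```

```text
[[0.583, 0.064, 0.012], [0.429, 0.084, 0.012]] [0.50591217 0.07393955 0.012     ]
```

```bash
cat > arc.py <<'E'
from go import *
o,Rm,yaw=st(); p=o['eef_pos']
B=np.array([float(sys.argv[1]),float(sys.argv[2])]); du=float(sys.argv[3]); n=int(sys.argv[4]); z0=float(sys.argv[5])/1000
a=np.radians(82.8); U=np.array([np.cos(a),np.sin(a)]); L=np.array([U[1],-U[0]])
u=(p[:2]-B)@U; lat=(p[:2]-B)@L
rad=np.hypot(u,p[2]-.0055); print('u %.4f lat %.4f rad(nominal .2605) %.4f'%(u,lat,rad))
f=lambda u: np.sqrt(.2605**2-u*u)
for i in range(n):
    ua,ub=u+du*i/n,u+du*(i+1)/n
    d=np.r_[U*(ub-ua),f(ub)-f(ua)+z0/n]
    print((Rm.T@d*1000).round(1).tolist())
E
python3 arc.py 0.506 0.074 0.03 6 0
```

```text
t18.45 pos [ 0.512  -0.0351  0.2504] yaw 82.9 tilt 2.31 F [-0.5   0.08 -8.86] T [-0.1  -0.16 -0.02] w 0.0219 q [-0.08  0.29  0.09  1.4   0.02  0.04]
u -0.1075 lat 0.0197 rad(nominal .2605) 0.2675
[5.0, -0.1, -2.1]
[5.0, -0.1, -2.0]
[5.0, -0.1, -1.8]
[5.0, -0.1, -1.7]
[5.0, -0.0, -1.6]
[5.0, -0.0, -1.5]
```

>>> send_rows --increments '[[[0,0,0.002,0],[0,0,0.001,0],[0,0,0.0005,0],[0,0,0.0,0],[0,0,0.0,0],[0,0,0.0,0],[0,0,0,0],[0,0,0,0]]]'

```text
clock: 19.25
eef_pos: [0.512, -0.036, 0.2482]
tool_rot: [0.75, 0.662, -0.003, -0.019]
ft_force: [-0.9, -0.7, -6.3]
grip_width: 0.0214
```

```bash
python3 arc.py 0.506 0.074 0.03 6 0
```

```text
t19.25 pos [ 0.512  -0.036   0.2482] yaw 82.9 tilt 2.16 F [-0.89 -0.69 -6.29] T [-0.26  0.04  0.01] w 0.0214 q [-0.08  0.29  0.08  1.4   0.02  0.04]
u -0.1083 lat 0.0197 rad(nominal .2605) 0.2658
[5.0, -0.1, -2.1]
[5.0, -0.1, -2.0]
[5.0, -0.1, -1.9]
[5.0, -0.1, -1.8]
[5.0, -0.0, -1.6]
[5.0, -0.0, -1.5]
```

>>> send_rows --increments '[[[0.003,0,-0.0006,0],[0.005,0,-0.002,0],[0.005,0,-0.002,0],[0.005,0,-0.0019,0],[0.005,0,-0.0018,0],[0.005,0,-0.0016,0],[0.003,0,-0.001,0],[0,0,0,0]]]'

```text
clock: 20.05
eef_pos: [0.5168, -0.0014, 0.2599]
tool_rot: [0.749, 0.662, -0.002, -0.019]
ft_force: [-0.1, 0.8, -8.2]
grip_width: 0.0216
```

```bash
python3 arc.py 0.506 0.074 0.04 8 0;python3 - <<'E'
from h import *
c=cam('top')
cv2.imwrite('pics/t14.png',cv2.resize(cv2.cvtColor(c['image'],cv2.COLOR_RGB2BGR)[130:270,210:430],None,fx=3.6,fy=3.6))
E
```

```text
t20.05 pos [ 0.5168 -0.0014  0.2599] yaw 82.9 tilt 2.25 F [-0.12  0.82 -8.23] T [ 0.05 -0.2  -0.06] w 0.0216 q [-0.02  0.29  0.12  1.43  0.03  0.11]
u -0.0735 lat 0.0201 rad(nominal .2605) 0.2648
[5.0, -0.0, -1.3]
[5.0, -0.0, -1.2]
[5.0, -0.0, -1.1]
[5.0, -0.0, -1.0]
[5.0, -0.0, -0.9]
[5.0, -0.0, -0.8]
[5.0, -0.0, -0.7]
[5.0, -0.0, -0.6]
```

View pics/t14.png

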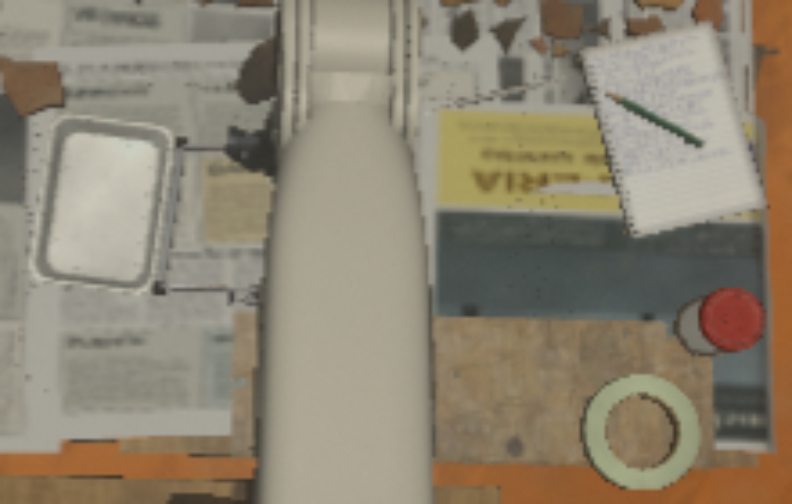

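>>> send_rows --increments '[[[0,0,-0.006,0],[-0.005,0,-0.001,0],[-0.01,0,0.001,0],[-0.015,0,0.002,0],[-0.013,0,0.004,0],[-0.008,0,0.003,0],[-0.002,0,0,0],[0,0,0,0]]]'

```text
clock: 20.9
eef_pos: [0.5085, -0.0613, 0.2546]
tool_rot: [0.75, 0.661, -0.004, -0.02]
ft_force: [-0.2, -0.9, -8.5]
grip_width: 0.0218
```

```bash
python3 - <<'E'
from h import *
c=cam('top')
cv2.imwrite('pics/t15.png',cv2.resize(cv2.cvtColor(c['image'],cv2.COLOR_RGB2BGR)[130:270,210:430],None,fx=3.6,fy=3.6))
b=onplane(c,[[260,169.7],[254.4,210]],.012);print(b.round(3).tolist(),b.mean(0))
E
python3 arc.py 0.506 0.056 0.04 8 0
```

```text
[[0.592, 0.1, 0.012], [0.437, 0.117, 0.012]] [0.51414951 0.10839058 0.012     ]
t20.95 pos [ 0.5085 -0.061   0.2545] yaw 82.7 tilt 2.28 F [-0.22 -0.61 -7.82] T [-0.05 -0.11  0.02] w 0.0214 q [-0.13  0.29  0.1   1.42  0.02 -0.  ]
u -0.1158 lat 0.0172 rad(nominal .2605) 0.2746
[5.0, -0.1, -2.3]
[5.0, -0.1, -2.2]
[5.0, -0.1, -2.1]
[5.0, -0.1, -1.9]
[5.0, -0.1, -1.8]
[5.0, -0.1, -1.7]
[5.0, -0.1, -1.6]
[5.0, -0.1, -1.5]
```

View pics/t15.png

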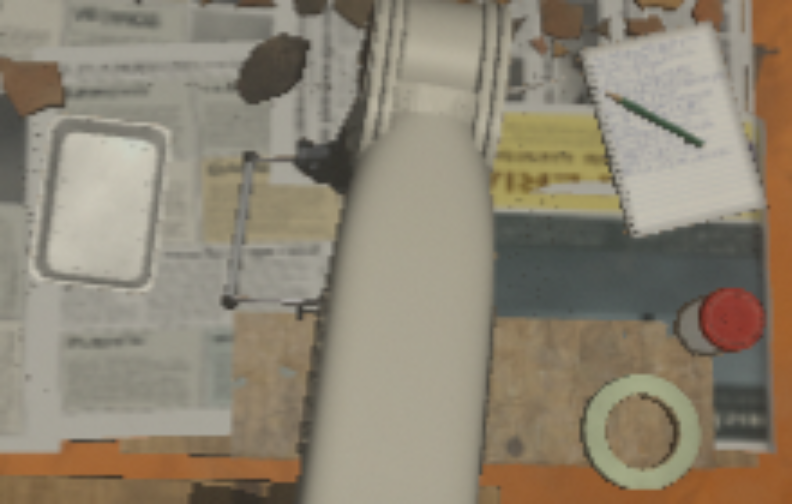

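>>> send_rows --increments '[[[0,0,0.003,0],[0,0,0.003,0],[0,0,0.001,0],[0,0,0.0005,0],[0,0,0.0,0],[0,0,0.0,0],[0,0,0,0],[0,0,0,0]]]'

```text
clock: 21.75
eef_pos: [0.5088, -0.0592, 0.2474]
tool_rot: [0.749, 0.662, -0.003, -0.019]
ft_force: [-0.2, -0.1, -6.7]
grip_width: 0.0216
```

```bash
python3 arc.py 0.506 0.037 0.04 8 0
```

```text
t21.75 pos [ 0.5088 -0.0592  0.2474] yaw 82.9 tilt 2.20 F [-0.18 -0.11 -6.72] T [-0.15 -0.05  0.04] w 0.0216 q [-0.13  0.29  0.08  1.4   0.02 -0.  ]
u -0.0951 lat 0.0149 rad(nominal .2605) 0.2600
[5.0, -0.1, -1.8]
[5.0, -0.0, -1.7]
[5.0, -0.0, -1.6]
[5.0, -0.0, -1.5]
[5.0, -0.0, -1.3]
[5.0, -0.0, -1.2]
[5.0, -0.0, -1.1]
[5.0, -0.0, -1.0]
```

>>> send_rows --increments '[[[0,0,0.001,0],[0,0,0.001,0],[0.003,0,0.0005,0],[0.004,0,-0.001,0],[0.004,0,-0.001,0],[0.004,0,-0.001,0],[0.004,0,-0.001,0],[0.0,0,0,0]]]'

```text
clock: 22.55
eef_pos: [0.5118, -0.0412, 0.254]
tool_rot: [0.75, 0.661, -0.003, -0.015]
ft_force: [-3.1, -3.2, -0.3]
grip_width: 0.0217
```

```bash
python3 arc.py 0.506 0.04 0.04 8 0; python3 - <<'E'
from h import *
c=cam('top')
cv2.imwrite('pics/t16.png',cv2.resize(cv2.cvtColor(c['image'],cv2.COLOR_RGB2BGR)[130:270,210:430],None,fx=3.6,fy=3.6))
E
```

```text
t22.55 pos [ 0.5118 -0.0412  0.254 ] yaw 82.8 tilt 1.76 F [-3.15 -3.21 -0.31] T [-0.57  0.5   0.04] w 0.0217 q [-0.09  0.28  0.09  1.41  0.02  0.04]
u -0.0798 lat 0.0159 rad(nominal .2605) 0.2610
[5.0, -0.0, -1.5]
[5.0, -0.0, -1.4]
[5.0, -0.0, -1.3]
[5.0, -0.0, -1.2]
[5.0, -0.0, -1.0]
[5.0, -0.0, -0.9]
[5.0, -0.0, -0.8]
[5.0, -0.0, -0.7]
```

View pics/t16.png

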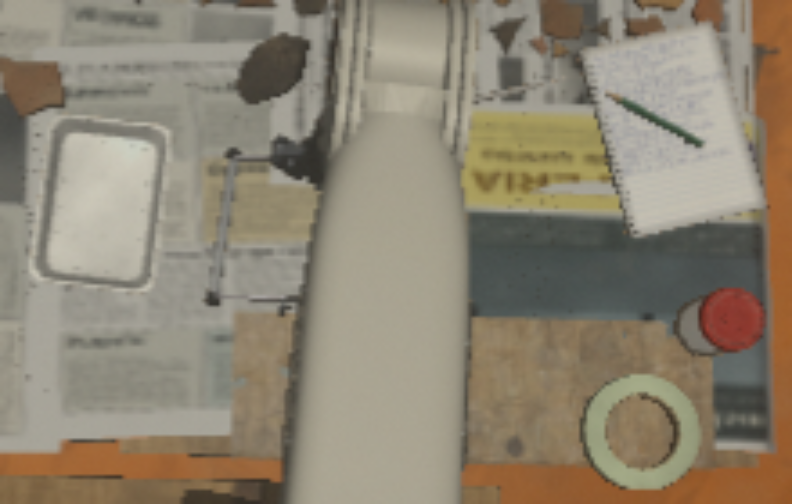

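```bash
python3 - <<'E'
from h import *
c=cam('top')
b=onplane(c,[[274.7,172.5],[269.2,213]],.012);print(b.round(3).tolist(),b.mean(0))
E
python3 arc.py 0.505 0.055 0.035 7 1
```

```text
[[0.582, 0.043, 0.012], [0.427, 0.061, 0.012]] [0.50431178 0.05234567 0.012     ]
t22.65 pos [ 0.5116 -0.0416  0.2538] yaw 82.8 tilt 1.76 F [-2.77 -3.04  0.37] T [-0.65  0.53  0.05] w 0.0217 q [-0.09  0.28  0.09  1.4   0.02  0.04]
u -0.0950 lat 0.0187 rad(nominal .2605) 0.2659
[5.0, -0.1, -2.0]
[5.0, -0.1, -1.8]
[5.0, -0.0, -1.7]
[5.0, -0.0, -1.6]
[5.0, -0.0, -1.5]
[5.0, -0.0, -1.4]
[5.0, -0.0, -1.3]
```

>>> send_rows --increments '[[[0.003,-0.0005,-0.002,0],[0.005,-0.0005,-0.002,0],[0.005,0,-0.0018,0],[0.005,0,-0.0017,0],[0.005,0,-0.0016,0],[0.005,0,-0.0015,0],[0.005,0,-0.0014,0],[0.003,0,-0.0008,0]]]'

```text
clock: 23.45
eef_pos: [0.5157, -0.0017, 0.2654]
tool_rot: [0.75, 0.661, -0.003, -0.017]
ft_force: [0.1, -2.2, -4.5]
grip_width: 0.0214
```

```bash
python3 - <<'E'
from h import *
c=cam('top')
cv2.imwrite('pics/t17.png',cv2.resize(cv2.cvtColor(c['image'],cv2.COLOR_RGB2BGR)[130:270,210:430],None,fx=3.6,fy=3.6))
E
python3 arc.py 0.505 0.053 0.04 8 1
```

```text
t23.50 pos [ 0.5158 -0.0013  0.2655] yaw 82.8 tilt 2.04 F [-1.22 -1.22 -4.91] T [-0.27 -0.06 -0.03] w 0.0215 q [-0.01  0.29  0.13  1.44  0.02  0.11]
u -0.0525 lat 0.0175 rad(nominal .2605) 0.2652
[5.0, -0.0, -1.0]
[5.0, -0.0, -0.9]
[5.0, -0.0, -0.8]
[5.0, -0.0, -0.7]
[5.0, -0.0, -0.6]
[5.0, -0.0, -0.5]
[5.0, -0.0, -0.4]
[5.0, -0.0, -0.3]
```

View pics/t17.png

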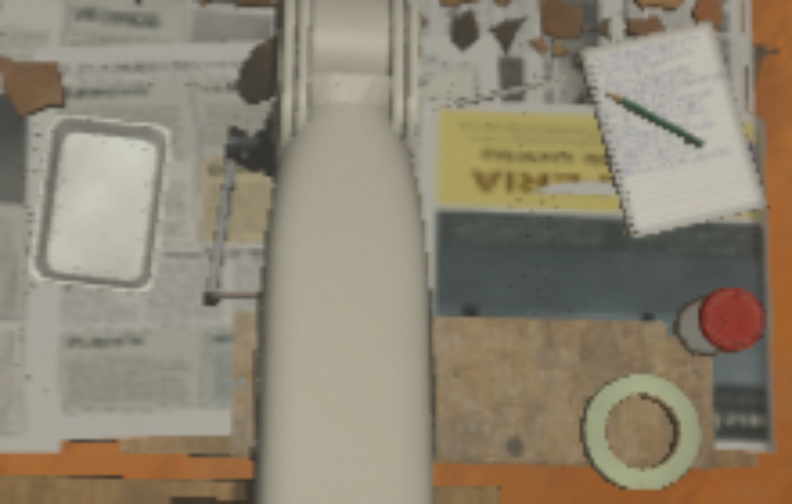

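>>> send_rows --increments '[[[0.005,0,-0.0003,0],[0.006,0,-0.001,0],[0.006,0,-0.0009,0],[0.006,0,-0.0007,0],[0.006,0,-0.0005,0],[0.006,0,-0.0004,0],[0.006,0,-0.0003,0],[0.004,0,-0.0001,0]]]'

```text
clock: 24.3
eef_pos: [0.522, 0.0469, 0.2708]
tool_rot: [0.75, 0.661, -0.003, -0.018]
ft_force: [-0.1, -1.6, -4.7]
grip_width: 0.0214
```

```bash
python3 arc.py 0.505 0.053 0.04 8 0;  python3 - <<'E'
from h import *
c=cam('top')
cv2.imwrite('pics/t18.png',cv2.resize(cv2.cvtColor(c['image'],cv2.COLOR_RGB2BGR)[130:270,210:430],None,fx=3.6,fy=3.6))
c=cam('side'); cv2.imwrite('pics/s18.png',cv2.resize(cv2.cvtColor(c['image'],cv2.COLOR_RGB2BGR)[110:250,200:340],None,fx=4.2,fy=4.2,interpolation=cv2.INTER_CUBIC))
E
```

```text
t24.30 pos [0.522  0.0469 0.2708] yaw 82.8 tilt 2.06 F [-0.12 -1.58 -4.66] T [-0.39  0.02 -0.07] w 0.0214 q [0.08 0.3  0.16 1.46 0.02 0.2 ]
u -0.0040 lat 0.0176 rad(nominal .2605) 0.2653
[5.0, -0.0, 0.1]
[5.0, 0.0, 0.2]
[5.0, 0.0, 0.3]
[5.0, 0.0, 0.4]
[5.0, 0.0, 0.4]
[5.0, 0.0, 0.5]
[5.0, 0.0, 0.6]
[5.0, 0.0, 0.7]
```

View pics/t18.png

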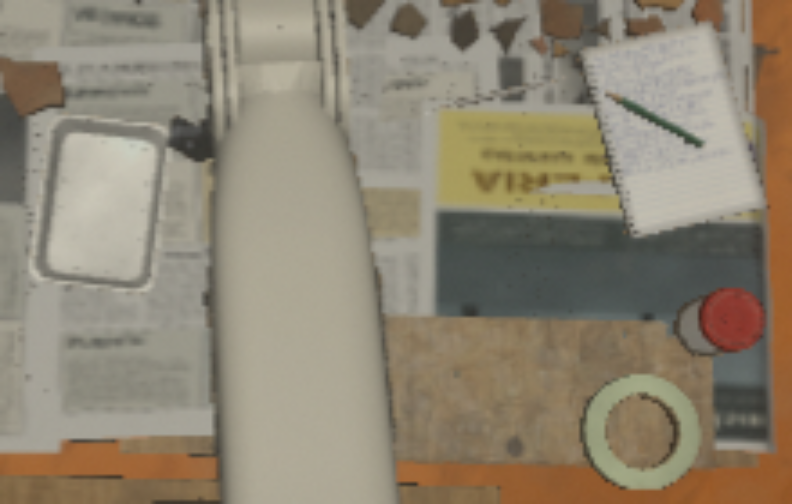

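View pics/s18.png

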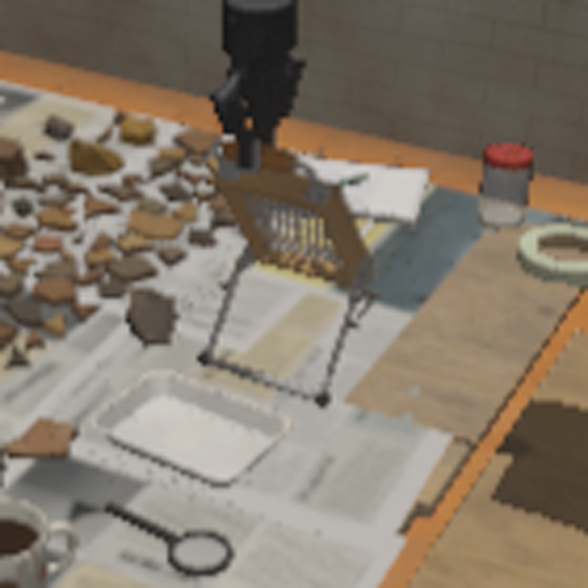

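>>> send_rows --increments '[[[0.006,0,0.0002,0],[0.008,0,0.0003,0],[0.008,0,0.0006,0],[0.008,0,0.0008,0],[0.008,0,0.0011,0],[0.008,0,0.0014,0],[0.008,0,0.0016,0],[0.006,0,0.0014,0]]]'

```text
clock: 25.2
eef_pos: [0.5298, 0.1113, 0.2645]
tool_rot: [0.75, 0.661, -0.003, -0.018]
ft_force: [-0.8, -1.4, -3.4]
grip_width: 0.0214
```

```bash
python3 arc.py 0.505 0.053 0.06 8 0
```

```text
t25.20 pos [0.5298 0.1113 0.2645] yaw 82.7 tilt 2.05 F [-0.79 -1.4  -3.37] T [-0.36  0.05 -0.13] w 0.0214 q [0.19 0.33 0.19 1.45 0.03 0.32]
u 0.0610 lat 0.0173 rad(nominal .2605) 0.2661
[7.5, 0.1, 2.1]
[7.5, 0.1, 2.3]
[7.5, 0.1, 2.6]
[7.4, 0.1, 2.8]
[7.4, 0.1, 3.1]
[7.4, 0.1, 3.3]
[7.4, 0.1, 3.6]
[7.4, 0.1, 3.9]
```

>>> send_rows --increments '[[[0.0075,0,0.002,0],[0.0075,0,0.0023,0],[0.0075,0,0.0026,0],[0.0075,0,0.0028,0],[0.0075,0,0.0031,0],[0.0075,0,0.0033,0],[0.0075,0,0.0036,0],[0.006,0,0.003,0]]]'

```text
clock: 26.0
eef_pos: [0.5372, 0.1762, 0.2418]
tool_rot: [0.75, 0.661, -0.002, -0.018]
ft_force: [-1.3, -0.7, -3.2]
grip_width: 0.0215
```

```bash
python3 arc.py 0.505 0.053 0.05 8 0;  python3 - <<'E'
from h import *
c=cam('top')
cv2.imwrite('pics/t19.png',cv2.resize(cv2.cvtColor(c['image'],cv2.COLOR_RGB2BGR)[130:270,180:400],None,fx=3.6,fy=3.6))
c=cam('side'); cv2.imwrite('pics/s19.png',cv2.resize(cv2.cvtColor(c['image'],cv2.COLOR_RGB2BGR)[110:250,200:340],None,fx=4.2,fy=4.2,interpolation=cv2.INTER_CUBIC))
E
```

```text
t26.00 pos [0.5372 0.1762 0.2418] yaw 82.7 tilt 2.10 F [-1.28 -0.69 -3.19] T [-0.29  0.13 -0.16] w 0.0215 q [0.3  0.39 0.21 1.41 0.03 0.43]
u 0.1262 lat 0.0165 rad(nominal .2605) 0.2679
[6.2, 0.1, 3.7]
[6.2, 0.1, 3.9]
[6.2, 0.1, 4.2]
[6.2, 0.1, 4.4]
[6.2, 0.1, 4.7]
[6.1, 0.1, 5.0]
[6.1, 0.2, 5.3]
[6.1, 0.2, 5.7]
```

View pics/t19.png

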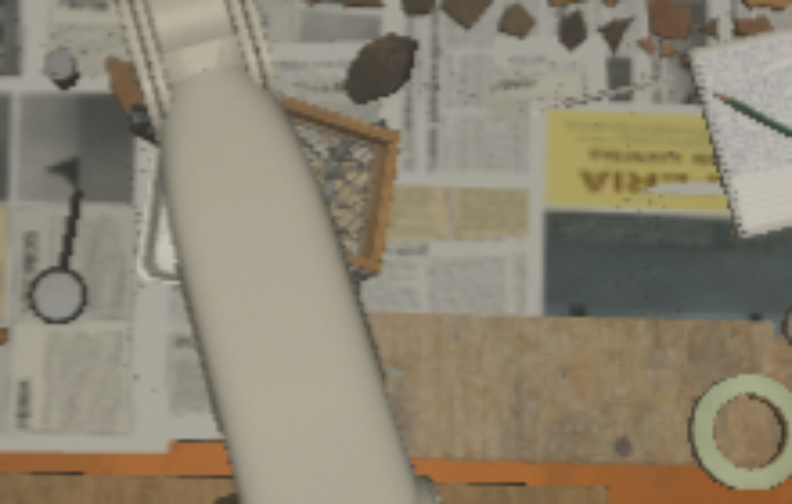

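View pics/s19.png

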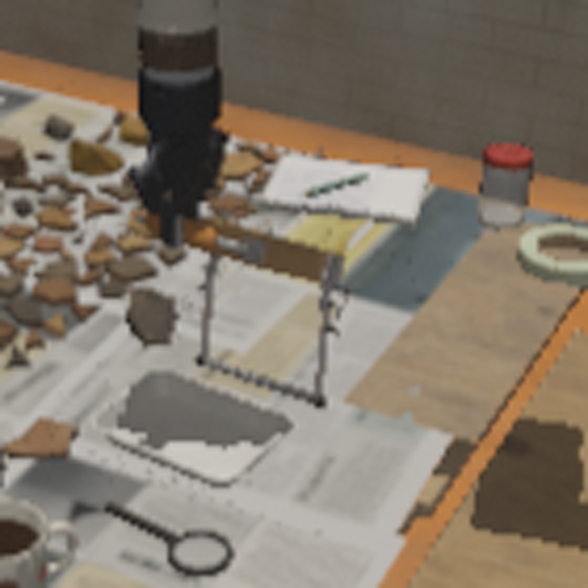

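>>> send_rows --increments '[[[0.0062,0,0.0038,0],[0.0062,0,0.0039,0],[0.0062,0,0.0042,0],[0.0062,0,0.0044,0],[0.0062,0,0.0047,0],[0.0062,0,0.005,0],[0.0062,0,0.0053,0],[0.005,0,0.0045,0]]]'

```text
clock: 26.9
eef_pos: [0.543, 0.2309, 0.2058]
tool_rot: [0.75, 0.661, 0.0, -0.019]
ft_force: [-1.0, 1.5, -1.6]
grip_width: 0.0216
```

```bash
python3 arc.py 0.506 0.055 0.04 8 0
```

```text
t26.90 pos [0.543  0.2309 0.2058] yaw 82.8 tilt 2.22 F [-0.99  1.5  -1.57] T [ 0.17  0.24 -0.27] w 0.0216 q [0.38 0.45 0.2  1.34 0.04 0.51]
u 0.1791 lat 0.0147 rad(nominal .2605) 0.2687
[4.9, 0.1, 5.0]
[4.9, 0.1, 5.3]
[4.9, 0.2, 5.6]
[4.8, 0.2, 5.9]
[4.8, 0.2, 6.2]
[4.8, 0.2, 6.6]
[4.8, 0.2, 7.1]
[4.8, 0.2, 7.6]
```

>>> send_rows --increments '[[[0.0055,0,0.0045,0],[0.0055,0,0.005,0],[0.0055,0,0.005,0],[0.0055,0,0.0055,0],[0.0055,0,0.0055,0],[0.005,0,0.0055,0],[0.004,0,0.005,0],[0.0,0,0.0,0]]]'

```text
clock: 27.7
eef_pos: [0.5459, 0.2708, 0.1642]
tool_rot: [0.75, 0.661, -0.003, -0.019]
ft_force: [-1.2, 0.2, -3.2]
grip_width: 0.0219
```

```bash
python3 arc.py 0.506 0.055 0.015 4 0;  python3 - <<'E'
from h import *
c=cam('top')
cv2.imwrite('pics/t20.png',cv2.resize(cv2.cvtColor(c['image'],cv2.COLOR_RGB2BGR)[130:270,180:400],None,fx=3.6,fy=3.6))
c=cam('side'); cv2.imwrite('pics/s20.png',cv2.resize(cv2.cvtColor(c['image'],cv2.COLOR_RGB2BGR)[110:250,200:340],None,fx=4.2,fy=4.2,interpolation=cv2.INTER_CUBIC))
E
```

```text
t27.70 pos [0.5459 0.2708 0.1642] yaw 82.7 tilt 2.25 F [-1.2   0.25 -3.22] T [ 0.08  0.11 -0.27] w 0.0219 q [0.44 0.51 0.2  1.27 0.04 0.57]
u 0.2191 lat 0.0126 rad(nominal .2605) 0.2705
[3.6, 0.2, 6.1]
[3.6, 0.2, 6.5]
[3.6, 0.2, 6.9]
[3.6, 0.2, 7.5]
```

View pics/t20.png

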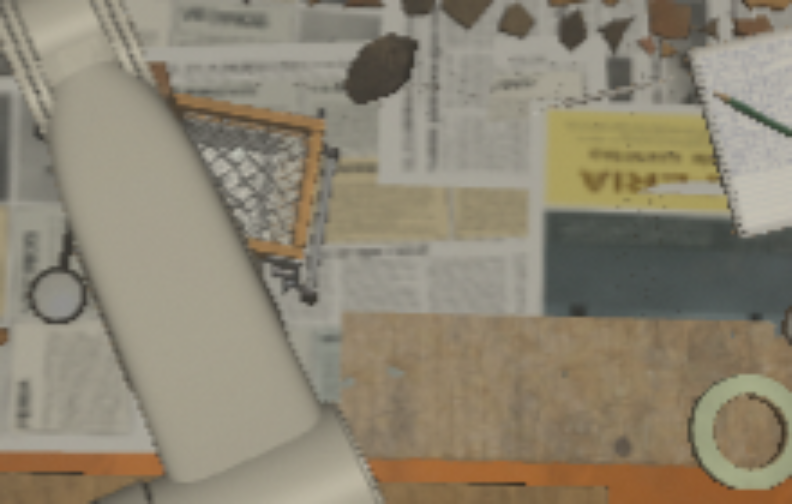

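View pics/s20.png

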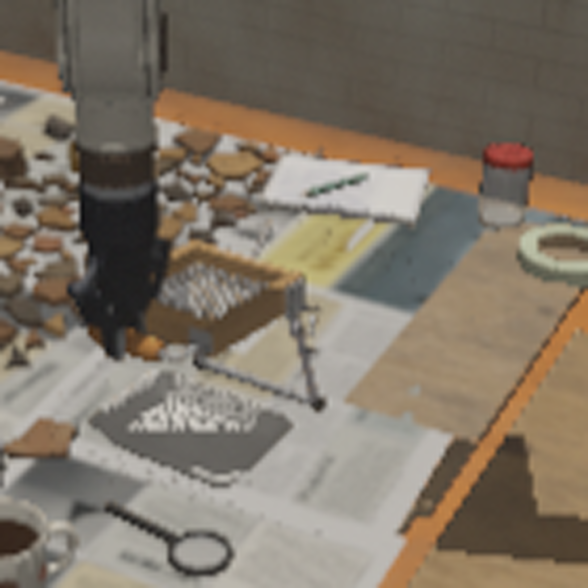

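>>> send_rows --increments '[[[0.003,0,0.003,0],[0.003,0,0.004,0],[0.003,0,0.004,0],[0.003,0,0.004,0],[0.002,0,0.0025,0],[0.0,0,0.0,0],[0,0,0,0],[0.0,0,0.0,0]]]'

```text
clock: 28.6
eef_pos: [0.5478, 0.284, 0.1462]
tool_rot: [0.751, 0.66, -0.003, -0.018]
ft_force: [-0.8, -0.2, -3.7]
grip_width: 0.0213
```

```bash
cat > fin.py <<'E'
from go import *
o,Rm,yaw=st()
c=cam('top'); P=cloud(c); hsv=cv2.cvtColor(c['image'],cv2.COLOR_RGB2HSV)
m=((hsv[...,0]>8)&(hsv[...,0]<22)&(hsv[...,1]>100)&(hsv[...,2]>60)&(P[...,2]>.1)&(P[...,2]<.22)&(P[...,1]<.27)&(P[...,1]>.03))
q=P[m]; print('n',m.sum()); 
A=np.c_[q[:,:2],np.ones(len(q))]; k=np.ones(len(q),bool)
for _ in range(5):
    s=np.linalg.lstsq(A[k],q[k,2],rcond=None)[0]; k=np.abs(A@s-q[:,2])<.008
a=np.radians(82.8);U=np.array([np.cos(a),np.sin(a)]);L=np.array([U[1],-U[0]])
print('tilt deg along U %.1f lat %.1f inl %d'%(np.degrees(s[:2]@U),np.degrees(s[:2]@L),k.sum()))
u=q[k,:2]@U; l=q[k,:2]@L
print('U range',np.percentile(u,[0,1,99,100]).round(3),'L range',np.percentile(l,[0,1,99,100]).round(3),'z',np.median(q[k,2]).round(4))
d=np.array([.5235,.1775]); print('dish u,l',(d@U).round(4),(d@L).round(4))
vis=cv2.cvtColor(c['image'],cv2.COLOR_RGB2BGR); cv2.imwrite('pics/%s_t.png'%sys.argv[1],cv2.resize(vis[130:270,180:400],None,fx=3.6,fy=3.6))
c=cam('side'); cv2.imwrite('pics/%s_s.png'%sys.argv[1],cv2.resize(cv2.cvtColor(c['image'],cv2.COLOR_RGB2BGR)[110:250,200:340],None,fx=4.2,fy=4.2,interpolation=cv2.INTER_CUBIC))
E
python3 fin.py f1
```

```text
t28.60 pos [0.5478 0.284  0.1462] yaw 82.6 tilt 2.11 F [-0.76 -0.2  -3.69] T [-0.27  0.07 -0.31] w 0.0213 q [0.46 0.54 0.19 1.24 0.03 0.59]
n 285
tilt deg along U 0.0 lat -3.5 inl 269
U range [0.153 0.154 0.295 0.301] L range [0.434 0.435 0.574 0.575] z 0.1679
dish u,l 0.2417 0.4971
```

View pics/f1_t.png

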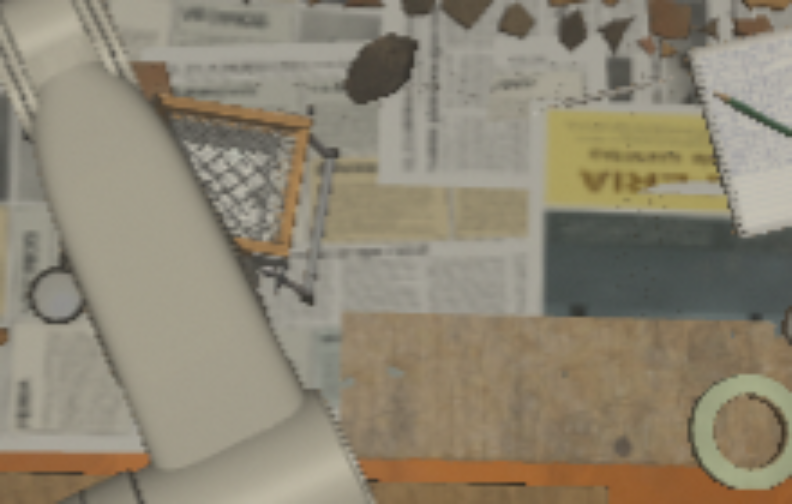

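View pics/f1_s.png

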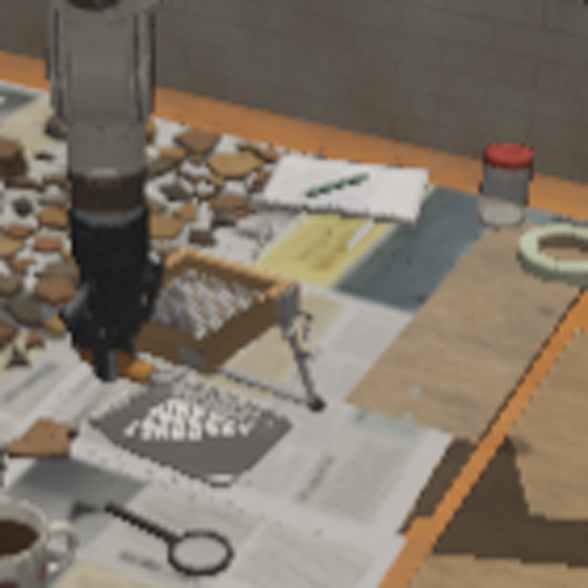

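```bash
cat > tri.py <<'E'
from h import *
t=cam('top'); s=cam('side'); P=cloud(t); Q=cloud(s)
def big(im,x0,x1,y0,y1,f,n): cv2.imwrite('pics/'+n,cv2.resize(cv2.cvtColor(im,cv2.COLOR_RGB2BGR)[y0:y1,x0:x1],None,fx=f,fy=f,interpolation=cv2.INTER_CUBIC))
big(t['image'],225,285,155,225,8,'tt.png'); big(s['image'],235,295,165,220,10,'ts.png')
# bar depth profile along the bar
for f in np.linspace(0,1,12):
    u=271.7+(265.6-271.7)*f; v=172.2+(212.5-172.2)*f
    w=P[int(v)-1:int(v)+3,int(u)-2:int(u)+4,2]; print((np.sort(w.ravel())[-8:]*1000).round(0).astype(int).tolist())
E
python3 tri.py
```

```text
[19, 19, 22, 23, 26, 30, 42, 42]
[11, 11, 13, 15, 16, 17, 22, 23]
[14, 14, 14, 16, 18, 18, 21, 25]
[16, 17, 17, 18, 18, 21, 21, 23]
[15, 17, 18, 18, 21, 21, 23, 25]
[16, 17, 18, 18, 19, 21, 24, 26]
[18, 19, 19, 19, 19, 23, 23, 25]
[16, 17, 18, 18, 19, 21, 22, 25]
[16, 17, 18, 18, 25, 26, 27, 35]
[20, 21, 21, 21, 21, 22, 25, 26]
[21, 22, 23, 23, 24, 25, 28, 44]
[24, 25, 27, 28, 29, 31, 31, 38]
```

View pics/tt.png

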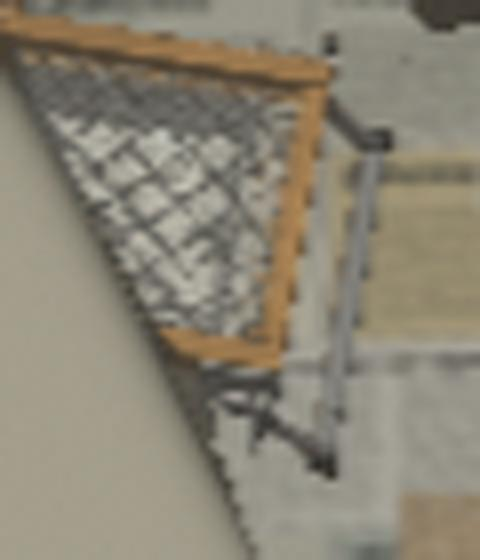

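View pics/ts.png

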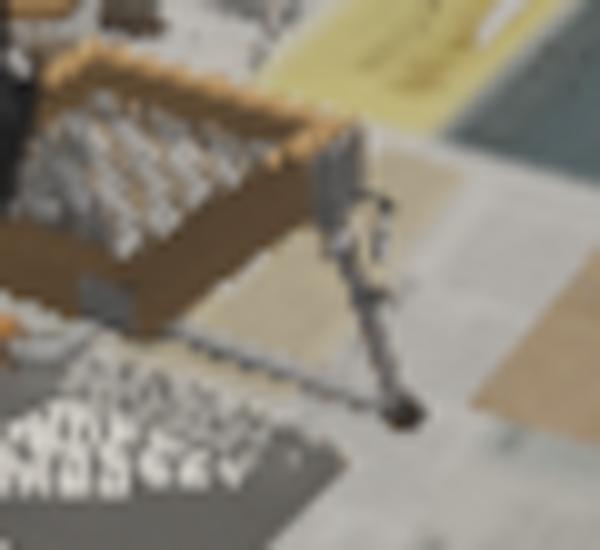

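>>> send_rows --increments '[[[0.003,-0.001,0,0],[0.003,-0.001,0,0],[0.003,-0.001,0,0],[0.003,-0.001,0,0],[0.002,-0.001,0,0],[0,0,0,0],[0,0,0,0],[0,0,0,0]]]'

```text
clock: 29.6
eef_pos: [0.5457, 0.2984, 0.1467]
tool_rot: [0.751, 0.66, -0.003, -0.016]
ft_force: [0.6, -2.0, -4.8]
grip_width: 0.0214
```

```bash
python3 fin.py f2
```

```text
t29.60 pos [0.5457 0.2984 0.1467] yaw 82.6 tilt 1.86 F [ 0.59 -2.   -4.81] T [-0.46 -0.27 -0.08] w 0.0214 q [0.49 0.54 0.21 1.25 0.03 0.61]
n 278
tilt deg along U 0.4 lat -1.9 inl 262
U range [0.167 0.168 0.314 0.318] L range [0.431 0.432 0.57  0.573] z 0.1677
dish u,l 0.2417 0.4971
```

>>> send_rows --increments '[[[0,0,0.002,0],[0,0,0.002,0],[0,0,0.001,0],[0,0,0.001,0],[0,0,0.001,0],[0,0,0.001,0],[0,0,0.0005,0],[0,0,0,0]]]'

```text
clock: 30.5
eef_pos: [0.5459, 0.3026, 0.1398]
tool_rot: [0.75, 0.661, 0.001, -0.018]
ft_force: [-0.6, -0.7, -3.2]
grip_width: 0.0217
```

```bash
python3 fin.py f3; python3 tri.py
```

```text
t30.50 pos [0.5459 0.3026 0.1398] yaw 82.7 tilt 2.12 F [-0.6  -0.72 -3.15] T [ 0.07 -0.11 -0.2 ] w 0.0217 q [0.49 0.55 0.19 1.22 0.04 0.62]
n 281
tilt deg along U -0.6 lat -2.9 inl 256
U range [0.172 0.173 0.314 0.322] L range [0.432 0.433 0.57  0.572] z 0.1655
dish u,l 0.2417 0.4971
[4, 4, 5, 5, 7, 11, 13, 15]
[2, 2, 2, 2, 3, 6, 7, 10]
[4, 5, 5, 5, 6, 7, 7, -9223372036854775808]
[2, 2, 3, 4, 5, 5, 6, 6]
[1, 2, 2, 4, 4, 5, 6, 7]
[3, 3, 3, 3, 4, 7, 11, 11]
[2, 2, 2, 3, 3, 5, 6, 9]
[5, 5, 5, 6, 6, 7, 7, 7]
[2, 2, 3, 3, 5, 5, 7, 7]
[3, 4, 5, 6, 8, 8, 9, 10]
[3, 3, 4, 4, 4, 5, 7, -9223372036854775808]
[2, 2, 2, 3, 5, 5, 6, 16]tri.py:8: RuntimeWarning: invalid value encountered in cast
  w=P[int(v)-1:int(v)+3,int(u)-2:int(u)+4,2]; print((np.sort(w.ravel())[-8:]*1000).round(0).astype(int).tolist())
```

View pics/f3_s.png

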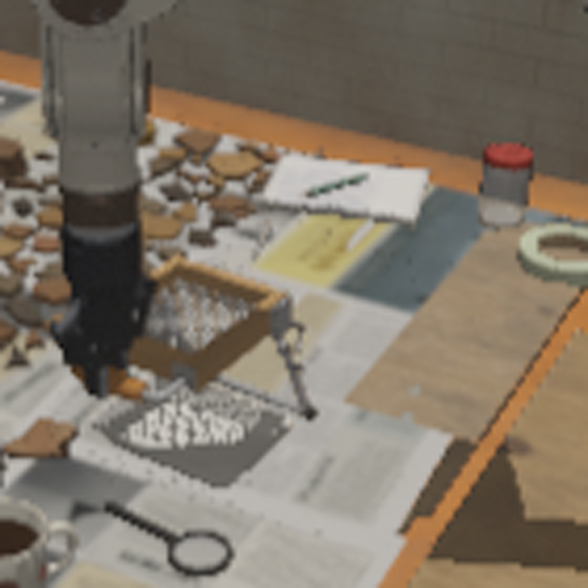

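View pics/tt.png

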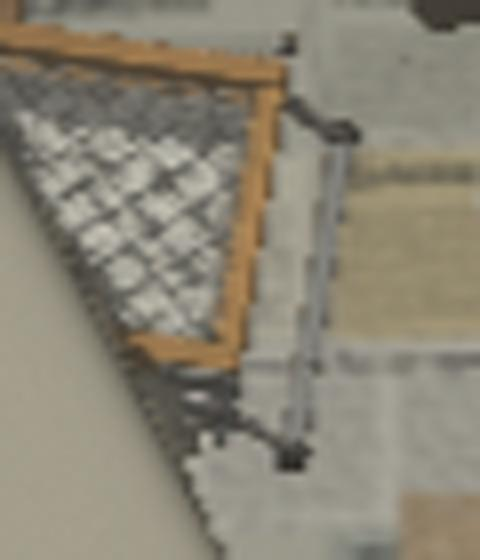

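```bash
sed -i 's/^for f in.*/for f in np.linspace(0.04,.96,12):/; s/271.7+(265.6-271.7)/268.1+(261.5-268.1)/; s/172.2+(212.5-172.2)/171.3+(211.9-171.3)/; s/.astype(int).tolist/.tolist/' tri.py; python3 tri.py
```

```text
[16.0, 16.0, 17.0, 19.0, 24.0, 29.0, 31.0, 33.0]
[14.0, 14.0, 15.0, 15.0, 15.0, 19.0, 22.0, nan]
[15.0, 15.0, 15.0, 15.0, 18.0, 20.0, 20.0, 20.0]
[11.0, 13.0, 13.0, 15.0, 16.0, 17.0, 19.0, 22.0]
[16.0, 16.0, 17.0, 17.0, 18.0, 19.0, 21.0, 22.0]
[16.0, 17.0, 18.0, 18.0, 19.0, 21.0, 22.0, 23.0]
[17.0, 19.0, 19.0, 19.0, 20.0, 21.0, 23.0, 26.0]
[19.0, 19.0, 19.0, 21.0, 21.0, 23.0, 23.0, 23.0]
[17.0, 18.0, 19.0, 20.0, 21.0, 21.0, 21.0, 23.0]
[17.0, 17.0, 21.0, 22.0, 23.0, 23.0, 25.0, 28.0]
[21.0, 23.0, 23.0, 24.0, 24.0, 25.0, 25.0, 28.0]
[22.0, 23.0, 23.0, 25.0, 26.0, 35.0, 40.0, 45.0]
```

>>> send_rows --increments '[[[0,-0.001,0.001,0],[0,-0.0015,0.0005,0],[0,-0.0015,0.0005,0],[0,-0.0015,0,0],[0,-0.0015,0,0],[0,-0.001,0,0],[0,0,0,0],[0,0,0,0]]]'

```text
clock: 31.6
eef_pos: [0.5391, 0.3024, 0.138]
tool_rot: [0.75, 0.661, 0.001, -0.016]
ft_force: [1.0, 0.4, -3.5]
grip_width: 0.0218
```

```bash
python3 fin.py f4; python3 tri.py
```

```text
t31.60 pos [0.5391 0.3024 0.138 ] yaw 82.8 tilt 1.84 F [ 1.02  0.41 -3.5 ] T [-0.08 -0.68  0.08] w 0.0218 q [0.5  0.54 0.17 1.21 0.03 0.62]
n 283
tilt deg along U -1.4 lat -0.6 inl 261
U range [0.171 0.171 0.317 0.325] L range [0.426 0.427 0.564 0.565] z 0.1639
dish u,l 0.2417 0.4971
[18.0, 18.0, 19.0, 19.0, 23.0, 28.0, 33.0, 33.0]
[16.0, 16.0, 17.0, 18.0, 18.0, 19.0, 21.0, 22.0]
[11.0, 13.0, 15.0, 17.0, 18.0, 18.0, 20.0, 22.0]
[14.0, 15.0, 17.0, 17.0, 19.0, 20.0, 20.0, 21.0]
[14.0, 16.0, 16.0, 17.0, 17.0, 20.0, 20.0, 22.0]
[13.0, 16.0, 16.0, 17.0, 19.0, 23.0, 26.0, nan]
[13.0, 13.0, 14.0, 14.0, 14.0, 16.0, 17.0, 18.0]
[11.0, 12.0, 13.0, 15.0, 15.0, 18.0, 18.0, 21.0]
[15.0, 16.0, 19.0, 20.0, 22.0, 23.0, 24.0, nan]
[14.0, 16.0, 16.0, 18.0, 19.0, 21.0, 23.0, nan]
[14.0, 14.0, 15.0, 16.0, 17.0, 18.0, 18.0, 19.0]
[21.0, 22.0, 22.0, 24.0, 29.0, 43.0, 44.0, 52.0]
```

View pics/tt.png

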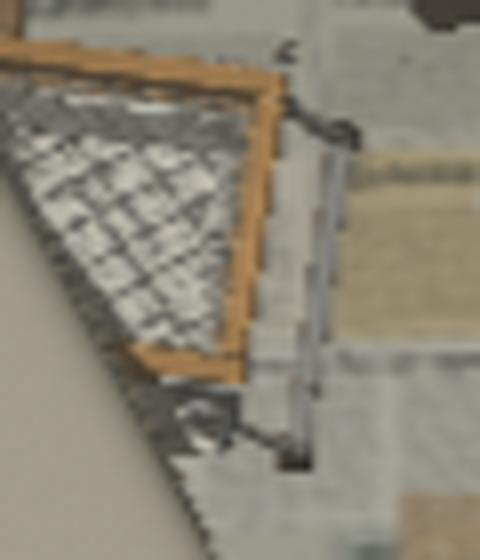

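>>> send_rows --increments '[[[0,0,0,0],[0,0,0,0],[0,0,0,0],[0,0,0,0],[0,0,0,0],[0,0,0,0],[0,0,0,0],[0,0,0,0]]]'

```text
clock: 32.6
eef_pos: [0.5391, 0.3025, 0.138]
tool_rot: [0.75, 0.661, 0.001, -0.016]
ft_force: [0.5, 0.1, -3.2]
grip_width: 0.0217
```

```bash
python3 fin.py f5; python3 tri.py; python3 - <<'E'
from h import *
c=cam('wrist'); save(c,'w20.png'); s=cam('side'); Q=cloud(s).reshape(-1,3)
k=(Q[:,2]>.017)&(Q[:,2]<.032)&(Q[:,0]>.38)&(Q[:,0]<.64)&(Q[:,1]>.105)&(Q[:,1]<.28)
u,v=np.meshgrid(np.arange(512),np.arange(384)); 
print(k.sum(), np.percentile(Q[k],[1,5,95,99],axis=0).round(3).tolist(), cv2.minAreaRect(Q[k][:,:2].astype(np.float32)))
E
```

```text
t32.60 pos [0.5391 0.3025 0.138 ] yaw 82.8 tilt 1.85 F [ 0.48  0.14 -3.18] T [-0.11 -0.69  0.13] w 0.0217 q [0.5  0.54 0.17 1.21 0.03 0.62]
n 282
tilt deg along U -1.0 lat -0.9 inl 254
U range [0.171 0.172 0.317 0.325] L range [0.426 0.427 0.564 0.566] z 0.1646
dish u,l 0.2417 0.4971
[13.0, 14.0, 15.0, 19.0, 20.0, 27.0, 31.0, 34.0]
[13.0, 15.0, 15.0, 15.0, 16.0, 17.0, 17.0, 19.0]
[12.0, 12.0, 13.0, 13.0, 13.0, 14.0, 16.0, 17.0]
[16.0, 16.0, 17.0, 18.0, 18.0, 20.0, 21.0, 23.0]
[15.0, 15.0, 16.0, 17.0, 18.0, 20.0, 21.0, 23.0]
[14.0, 15.0, 15.0, 15.0, 16.0, 16.0, 19.0, 20.0]
[15.0, 16.0, 16.0, 17.0, 18.0, 18.0, 18.0, 20.0]
[13.0, 13.0, 13.0, 15.0, 15.0, 16.0, 18.0, 21.0]
[13.0, 15.0, 16.0, 16.0, 17.0, 19.0, 21.0, 21.0]
[13.0, 16.0, 17.0, 17.0, 18.0, 21.0, 24.0, 24.0]
[13.0, 15.0, 16.0, 17.0, 17.0, 17.0, 21.0, 23.0]
[19.0, 19.0, 20.0, 24.0, 27.0, 38.0, 39.0, 49.0]
140 [[0.43, 0.117, 0.017], [0.434, 0.119, 0.018], [0.613, 0.249, 0.027], [0.618, 0.252, 0.029]] ((0.5243322849273682, 0.17842808365821838), (0.13895010948181152, 0.18448816239833832), 84.33363342285156)
```

View pics/f5_s.png

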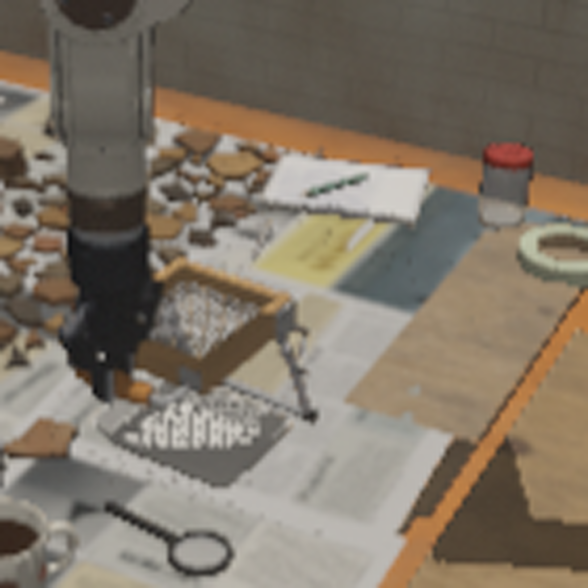

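View pics/w20.png

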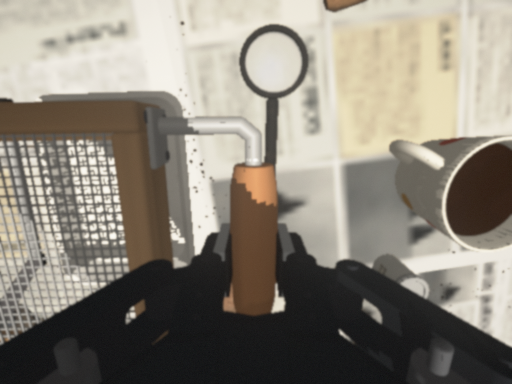

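Everything agrees: the sleeve is gripped, the screen is level over the dish with both feet down and at rest, the dish centre is at about (0.524, 0.178), and the lens and canisters are standing clear. Handing in.

```bash
python3 - <<'E'
from h import *
print(order.job_done()); o=bot.get_obs(); print(o['clock'],o['eef_pos'],o['ft_force'],o['grip_width'])
E
```

```text
the job is handed in; nothing more can be done
None
the job is handed in; nothing more can be done
```

The screen stands right side up on its open legs over the larger white dish, held level and still by the sleeve. I handed the job in at about 33 s. No verdict was reported.

**What I did:** I gripped the foot bar and swung the legs in an arc past the middle to the open stop. Then I took the sleeve, lifted the screen so it hung, set its feet down beside the dish and rolled it upright over them.

**Last checks:**

| Check | Result |
|---|---|
| Tilt | about 1° both ways |
| Foot bar | level along its length, top at about 16 mm, so its centre is about 10 mm up (limit 15 mm) |
| Mesh centre to dish centre | about 7 mm (limit 35 mm) |
| Dish moved | about 1 mm by depth; an earlier look suggested up to 6 mm (limit 40 mm) |
| Fingers | closed to 21.7 mm on the sleeve, with no movement during the last second of holding |
| Bystanders | those in the last views looked unmoved; I did not re-measure them |

**What went wrong on the way:**
- **Feet slid:** On the first roll-over the feet slid to the dish's edge, because they carried too little load. I lifted the screen back and repeated the move with more load.
- **One foot raised:** The first standing pose leaned about 3° sideways with one foot off the table. A small sideways shift of the hand set both feet down.
- **Tool tilt:** The tool itself was about 2° off vertical to the end. It could not be corrected with the moves available.

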